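# Draw the copper blanks and make up the billet pile

## Task

Make up a billet pile from all the copper blanks in the aluminium rack: the blanks lie sunk in their lanes where they cannot be gripped, so press a finger on top of each and draw it forward on to its tongue, then pick it up and pile all the blanks flat in the middle of the square steel bench block, each flush with the one below and the pile square with the block's edges. When all the blanks are piled, stand the white plaster block upright, centred on top of the pile with its long side along the blanks, to hold them down. Leave the other things on the bench alone.

Things in the scene. Friction and masses are not known exactly. Their poses are not given: they have to be found in the camera images.
- blank_0_center (a point): Centre (half-way up) of copper blank 0, a smooth flat plate 70 x 40 x 6 mm, about 140 g; its x axis runs along the 70 mm, z up. It starts in a lane of the rack, lying on the lane's deck. Polished: it slides easily on the rack and on other blanks but not under a finger pad pressed on it with some 4 to 15 N. None if this lane is empty.
- lane_0 (a point): Point of lane 0 of the rack, on the deck surface (24 mm above the bench) at the middle of the channel's open front mouth. The axes are the rack's: -x points out of the lane, toward the robot side; z up. The channel reaches from here 74 mm to +x (43 mm wide, ribs 8 mm high beside it, end stop behind); a tongue 16 mm wide, level with the deck, reaches 56 mm to -x, with free air on both sides of it.
- blank_1_center (a point): Centre (half-way up) of copper blank 1, a smooth flat plate 70 x 40 x 6 mm, about 140 g; its x axis runs along the 70 mm, z up. It starts in a lane of the rack, lying on the lane's deck. Polished: it slides easily on the rack and on other blanks but not under a finger pad pressed on it with some 4 to 15 N. None if this lane is empty.
- lane_1 (a point): Point of lane 1 of the rack, on the deck surface (24 mm above the bench) at the middle of the channel's open front mouth. The axes are the rack's: -x points out of the lane, toward the robot side; z up. The channel reaches from here 74 mm to +x (43 mm wide, ribs 8 mm high beside it, end stop behind); a tongue 16 mm wide, level with the deck, reaches 56 mm to -x, with free air on both sides of it.
- blank_2_center (a point): Centre (half-way up) of copper blank 2, a smooth flat plate 70 x 40 x 6 mm, about 140 g; its x axis runs along the 70 mm, z up. It starts in a lane of the rack, lying on the lane's deck. Polished: it slides easily on the rack and on other blanks but not under a finger pad pressed on it with some 4 to 15 N. None if this lane is empty.
- lane_2 (a point): Point of lane 2 of the rack, on the deck surface (24 mm above the bench) at the middle of the channel's open front mouth. The axes are the rack's: -x points out of the lane, toward the robot side; z up. The channel reaches from here 74 mm to +x (43 mm wide, ribs 8 mm high beside it, end stop behind); a tongue 16 mm wide, level with the deck, reaches 56 mm to -x, with free air on both sides of it.
- blank_3_center (a point): Centre (half-way up) of copper blank 3, a smooth flat plate 70 x 40 x 6 mm, about 140 g; its x axis runs along the 70 mm, z up. It starts in a lane of the rack, lying on the lane's deck. Polished: it slides easily on the rack and on other blanks but not under a finger pad pressed on it with some 4 to 15 N. None if this lane is empty.
- lane_3 (a point): Point of lane 3 of the rack, on the deck surface (24 mm above the bench) at the middle of the channel's open front mouth. The axes are the rack's: -x points out of the lane, toward the robot side; z up. The channel reaches from here 74 mm to +x (43 mm wide, ribs 8 mm high beside it, end stop behind); a tongue 16 mm wide, level with the deck, reaches 56 mm to -x, with free air on both sides of it.
- rack: Aluminium blank rack, 136 x 264 x 32 mm, fixed to the bench; origin at its centre on the bench top, x from front (tongues) to back. Four lanes side by side along y, 66 mm apart, lane 0 at -y. Each lane is a channel (x -12 to 62 mm, deck 24 mm up, ribs 32 mm up) that hides the sides and back end of its blank, and in front a narrow tongue (x -68 to -12 mm) on which a drawn-out blank lies with both long sides free.
- block_top (a point): Centre of the top face of the square steel bench block, 82 x 82 x 34 mm, standing on the bench and too heavy to shift (fixed); x and y run along its edges, z up; the top face is 34 mm above the bench.
- plaster_center (a point): Centre (half-way up) of the loose white plaster block, 48 mm (its x) by 71 mm (its y) by 42 mm high, 60 to 105 g, standing upright on the bench; z up. Grip it across the 48 mm.
- flux_jar: Small white jar with yellow lid, 46 mm across, 41 mm high; origin under its centre. Leave alone.
- charcoal_block: Black charcoal block 45 x 71 x 22 mm; origin under its centre. Leave alone.
- blue_tweezers: Blue plastic tweezers 159 x 25 x 12 mm lying flat; origin under the middle. Leave alone.
- wax_block: Green wax block 32 x 61 x 18 mm; origin under its centre. Leave alone.
Mind the look-alikes: they are no part of the job. What is shaped like the part that bears block_top but black is not meant. What is shaped like the part that bears blank_0_center but turquoise is not meant.

How it is judged:
On the way, in this order (a step that is already met when the one before it is completed fails the run):
1. a blank is drawn forward out of its lane, still lying flat on the rack (((x of blank_0_center in the frame of rack between -0.075 and 0.01 m and z of blank_0_center in the frame of rack between 0.022 and 0.032 m and angle between blank_0_center's own z axis and vertical below 0.06 rad) or (x of blank_1_center in the frame of rack between -0.075 and 0.01 m and z of blank_1_center in the frame of rack between 0.022 and 0.032 m and angle between blank_1_center's own z axis and vertical below 0.06 rad) or (x of blank_2_center in the frame of rack between -0.075 and 0.01 m and z of blank_2_center in the frame of rack between 0.022 and 0.032 m and angle between blank_2_center's own z axis and vertical below 0.06 rad) or (x of blank_3_center in the frame of rack between -0.075 and 0.01 m and z of blank_3_center in the frame of rack between 0.022 and 0.032 m and angle between blank_3_center's own z axis and vertical below 0.06 rad))), for 0.1 s.
2. all the blanks are piled squarely on the bench block (horizontal distance between each of blank_0_center, blank_1_center, blank_2_center, blank_3_center and block_top below 0.01 m and z of blank_0_center in the frame of block_top between 0 and 0.025 m and angle between each of blank_0_center, blank_1_center, blank_2_center, blank_3_center's own z axis and vertical below 0.05 rad and (angle between the x axis of blank_0_center and the x axis of block_top, either way round below 0.14 rad or angle between the x axis of blank_0_center and the y axis of block_top, either way round below 0.14 rad) and z of blank_1_center in the frame of block_top between 0 and 0.025 m and (angle between the x axis of blank_1_center and the x axis of block_top, either way round below 0.14 rad or angle between the x axis of blank_1_center and the y axis of block_top, either way round below 0.14 rad) and z of blank_2_center in the frame of block_top between 0 and 0.025 m and (angle between the x axis of blank_2_center and the x axis of block_top, either way round below 0.14 rad or angle between the x axis of blank_2_center and the y axis of block_top, either way round below 0.14 rad) and z of blank_3_center in the frame of block_top between 0 and 0.025 m and (angle between the x axis of blank_3_center and the x axis of block_top, either way round below 0.14 rad or angle between the x axis of blank_3_center and the y axis of block_top, either way round below 0.14 rad) and horizontal distance between each of blank_1_center, blank_2_center, blank_3_center and blank_0_center below 0.006 m and angle between the x axis of each of blank_1_center, blank_2_center, blank_3_center and the x axis of blank_0_center, either way round below 0.1 rad and horizontal distance between each of blank_2_center, blank_3_center and blank_1_center below 0.006 m and angle between the x axis of each of blank_2_center, blank_3_center and the x axis of blank_1_center, either way round below 0.1 rad and horizontal distance between blank_3_center and blank_2_center below 0.006 m and angle between the x axis of blank_3_center and the x axis of blank_2_center, either way round below 0.1 rad), for 0.2 s.
3. the plaster block stands on top of the pile (horizontal distance between plaster_center and block_top below 0.012 m and z of plaster_center in the frame of block_top above 0.036 m and angle between plaster_center's own z axis and vertical below 0.05 rad and angle between the y axis of plaster_center and the x axis of blank_0_center, either way round below 0.14 rad and distance between plaster_center and blank_0_center above 0.021 m and horizontal distance between plaster_center and blank_0_center below 0.01 m and angle between the y axis of plaster_center and the x axis of blank_1_center, either way round below 0.14 rad and distance between plaster_center and blank_1_center above 0.021 m and horizontal distance between plaster_center and blank_1_center below 0.01 m and angle between the y axis of plaster_center and the x axis of blank_2_center, either way round below 0.14 rad and distance between plaster_center and blank_2_center above 0.021 m and horizontal distance between plaster_center and blank_2_center below 0.01 m and angle between the y axis of plaster_center and the x axis of blank_3_center, either way round below 0.14 rad and distance between plaster_center and blank_3_center above 0.021 m and horizontal distance between plaster_center and blank_3_center below 0.01 m), for 0.2 s.
At the end, for the whole second after the job is handed in: All blanks present lie flat in one pile on the bench block, within 10 mm of its middle, 8 deg of its edges, and within 6 mm and 6 deg of one another; the plaster block stands upright on top, within 12 mm of the middle, 10 mm and 8 deg of each blank, long sides together; all at rest (all of step 2 and all of step 3 and linear speed of each of plaster_block, blank_0, blank_1, blank_2, blank_3 below 0.02 m/s); the robot touches nothing.
It fails at once if the flux jar is moved by more than 3 cm (distance of flux_jar from where it was at the start of the episode above 0.03 m).
It fails at once if the charcoal block is moved by more than 3 cm (distance of charcoal_block from where it was at the start of the episode above 0.03 m).
It fails at once if the blue tweezers is moved by more than 3 cm (distance of blue_tweezers from where it was at the start of the episode above 0.03 m).
It fails at once if the wax block is moved by more than 3 cm (distance of wax_block from where it was at the start of the episode above 0.03 m).
Of blank_0, blank_1, blank_2, blank_3 only 3 to 4 are there at a start; the rules pass over those that are not, and their reading is None.
At some moment in a run one of plaster_block may be knocked a few centimetres aside while the robot is not near it.
Once in a run the grip may slacken for a moment while it holds something.
It also fails if it takes over 210 s, if anything falls off the work surface, if the arm or the gripper's body presses on something with over 40 N, if the wrist force passes 120 N, or if a joint passes its speed limit or range.

## Robot

A 7-joint arm with a two-finger parallel gripper is mounted at the origin on a cart in front of the work surface, level with it; the furniture and walls round the work are solid. World frame = base frame: x ahead of the robot, y to its left, z up, the work surface at z = 0. Lengths are in m, angles in rad, forces in N, time in s.
With the tool pointing down it reaches from about 0.425 to 0.875 m from the base axis. Payload 4.7 kg.
Tool frame: the origin (TCP) lies where the fingers leave the gripper's body, on its centre line; the fingertips stand 70 mm ahead of it and the grasp point (between the pads) lies manip.grip_point_offset ahead of it (manip.grip_point_offset is the distance from the TCP to the grasp point, in m); z points along the fingers, y is the line along which they close (so a half turn about z gives the same grasp; the last joint's range is limited). The gripper opens to 87 mm and grips with 3 to 60 N. Pads are 19 mm wide; open, the fingers measure 117 mm over their backs; the gripper's body (75 mm by 190 mm) begins 51 mm behind the grasp point.
Start: joints at [1.232, 0.321, -0.07, 1.45, 0.023, 1.371, -0.057], TCP at [0.225, -0.61, 0.292] pointing down, gripper open.
Joint ranges: [-2.86, 2.86], [-0.3, 2.09], [-1.38, 1.24], [0.06, 2.45], [-1.56, 4.7], [0.09, 2.05], [-2.69, 2.69]. Speed limits (rad/s): [2.57, 2.57, 3.14, 3.14, 3.14, 3.14, 3.14].

## Interface

Orientations are given as a unit quaternion [x, y, z, w].
In Python, from bench import manip gives the robot as it stands. The module is installed in compiled form; this text tells all that it offers.
- The arm moves only by the tool step_arm, never from a script. Its argument "moves" is a list of rows, each an object with "offset": the shift along the tool's x, y, z in m, a list of three; "rot": the turn, a rotation vector about the tool's x, y, z in rad, a list of three; "grip": the closure in counts, from 0 (fully open) to 255 (shut). In form: [{"offset": [dx, dy, dz], "rot": [ax, ay, az], "grip": grip}, ...]. A call has 1 to 10 rows; each row shifts and turns the commanded pose from where the row before left it, along the tool's axes as they then stand; what a row does not reach is not made up. A row lasts 1/8 s, in which the tool goes at most 62.5 mm and 10.7 degrees, less where a joint would pass 70% of its speed; a pose out of reach is approached as far as the arm can. A call is refused whole if a number of a shift passes 0.0625 or a number of a turn 0.188, either way. A call with a gripper value outside its range is refused whole. The fingers move at their own pace and stop on an object; the grip force is fixed at half the most. Time passes only in rows, so rows that do not move let the fingers close. It gives the time, the measured TCP pose, the force, the opening and the grip force at its end, in the units of the state.
- manip.get_state(): the state, without advancing time (a new reading comes with each control period).
- manip.snapshot(name): name is "scene" or "top" or "wrist"; returns a dict with "frame" (400x640x3 uint8, red, green, blue), "range_z" (400x640 float32, m along the optical axis (not along the pixel's ray), 0 where there is no reading), "fx", "fy", "cx", "cy" (pixels), "eye" and "orientation" of the camera in the world. Camera axes: x right, y down, z forward; pixel columns grow to the right and rows downward; lengths in m; the calibration is good to about 2 mm. The wrist camera is an equidistant fisheye: a pixel r from the principal point sees the ray r / f radians off the axis. A picture is of the moment at which its call begins.
- manip.job_done(): hands the job in; it is judged then, once.
The state is a dict: "time": time; "q": joint angles; "dq": joint speeds; "tau": joint torques, N m; "ee_pos": TCP position; "orientation": TCP orientation; "wrist_force": force on the tool from outside, world axes, zero at the start; "ft_torque": the same for the moment, N m; "width": finger opening in m; "finger_force": force on a finger pad.
Only numpy, scipy, OpenCV 4.12 (cv2) and the standard library are available. Lean on these libraries where they do the work, as an engineer would, in place of code of your own. Each camera call takes 0.05 s, during which the arm holds its last target. There are 200 camera calls.

## Working session

There is one attempt and no reset: what is moved stays moved. The work goes in short steps, Python scripts to look and compute and a tool call to move; the robot and the scene stay as the last step left them, time stands still between calls to the robot, and variables do not carry over. Pictures are saved under pics/ and viewed, at most 14 in all, crops included, and the job is handed in when it is done.

Besides the shell and the picture viewer there is one more tool, called after ">>>" in YAML: its name, and indented under it one key for each argument. step_arm: Moves the arm, as the interface text tells. Its arguments: {"type":"object","properties":{"moves":{"type":"array","items":{"type":"object","properties":{"offset":{"type":"array","items":{"type":"number"}},"rot":{"type":"array","items":{"type":"number"}},"grip":{"type":"number"}}}}},"required":["moves"]}

```bash
mkdir -p pics
python3 - <<'E'
from bench import manip
import cv2,numpy as np
for n in ["scene","top"]:
    s=manip.snapshot(n)
    cv2.imwrite(f"pics/{n}0.png",s["frame"][...,::-1])
    np.savez(f"{n}0.npz",**s)
    print(n,s["eye"],s["orientation"],s["fx"],s["cx"],s["cy"])
print(manip.grip_point_offset,manip.get_state())
E
```

```text
scene [-0.09439857  0.51052686  0.89993031] [-0.43822932  0.81490651 -0.33885117  0.17047673] 394.8341705350833 322.10202577785725 196.51983587985367
top [0.42156127 0.04969023 1.33474724] [ 0.71187139 -0.69967774  0.05040037 -0.03391151] 493.1899887907374 322.3045385878303 197.17998476723562
0.051 {'time': 0.1, 'q': array([ 1.23212   ,  0.32170686, -0.07008412,  1.45155029,  0.02265255,
        1.37078924, -0.05690152]), 'dq': array([ 9.73322790e-04, -1.33139968e-03, -1.78203178e-05, -2.86385992e-03,
       -2.35197660e-04,  2.76396929e-04,  1.99197356e-03]), 'tau': array([-7.98824976e-05, -4.92573059e+01, -4.05669389e-01, -3.13399994e+01,
       -6.40120707e-02,  3.94974905e-02,  7.55257292e-05]), 'ee_pos': array([ 0.22439499, -0.60964091,  0.29129944]), 'orientation': array([ 9.84480382e-01,  1.75492684e-01, -2.17054188e-04, -8.05150196e-04]), 'wrist_force': array([-0.74645817, -0.01800338, -0.06432867]), 'ft_torque': array([ 0.00918904,  0.01420702, -0.03484285]), 'finger_force': 0.0, 'width': 0.08704840691473538}
```

View pics/top0.png

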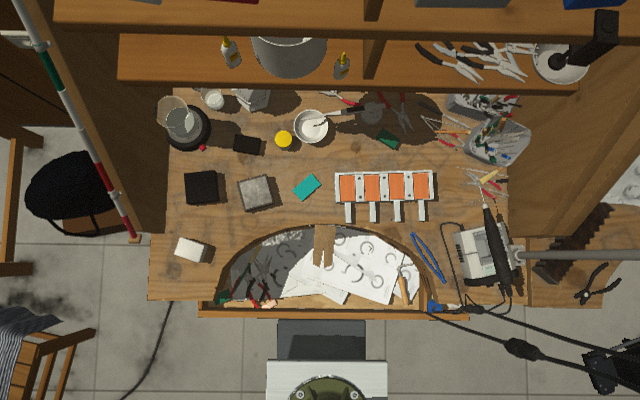

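View pics/scene0.png

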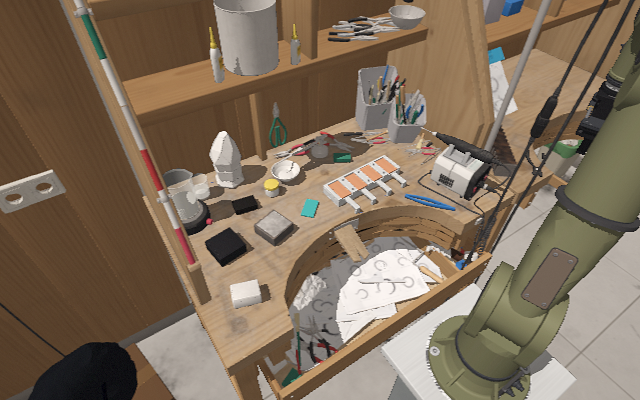

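Top view: the rack is at about (384,190) with four orange blanks. There are two square blocks: black at (201,187) and grey steel at (255,193). The grey one fits "steel", the black one is the look-alike. The turquoise plate at (307,187) is a decoy. The white plaster is at (190,248). I'll measure these and confirm with one crop.

```bash
cat > h.py <<'E'
import numpy as np,cv2
from scipy.spatial.transform import Rotation as R
def cloud(s):
    v,u=np.mgrid[0:400,0:640]; z=s["range_z"].astype(float)
    P=np.stack([(u-s["cx"])/s["fx"]*z,(v-s["cy"])/s["fy"]*z,z],-1)
    return P@R.from_quat(s["orientation"]).as_matrix().T+s["eye"]
def rect(P,mask):
    c,(w,h),a=cv2.minAreaRect((P[mask][:,:2]*1000).astype(np.float32))
    return np.round(c,1),np.round((w,h),1),round(a,1)
def box(u0,u1,v0,v1):
    m=np.zeros((400,640),bool); m[v0:v1,u0:u1]=1; return m
E
cat > m0.py <<'E'
from h import *
s=dict(np.load("top0.npz")); P=cloud(s); z=P[...,2]; f=s["frame"].astype(int)
ok=s["range_z"]>0
def rep(n,m):
    m=m&ok; print(n,m.sum(),"z",np.round(np.percentile(z[m],[5,50,95])*1000,1),*rect(P,m),"mean",np.round(P[m].mean(0)*1000,1))
print("bench",np.median(z[box(270,290,190,220)]))
rep("steel",box(230,282,165,220)&(z>.028)&(z<.045))
rep("black",box(178,225,165,210)&(z>.028)&(z<.045))
rep("plaster",box(165,220,230,268)&(z>.036)&(z<.05))
rep("rackall",box(325,442,160,228)&(z>.015)&(z<.045))
rep("ribs",box(325,442,160,206)&(z>.0295)&(z<.038)&(f.max(2)-f.min(2)<50))
cop=(f[...,0]-f[...,2]>90)&(f[...,1]<170)&box(330,436,168,206)
n,l,st,c=cv2.connectedComponentsWithStats(cop.astype(np.uint8))
for i in range(1,n):
    if st[i,4]>60: rep("cop%s"%np.round(c[i]),l==i)
for n,b in dict(tong0=(417,430,206,224),tong1=(393,405,206,224),tong2=(368,380,206,224),tong3=(343,356,206,224)).items(): rep(n,box(*b)&(z>.017)&(z<.032))
rep("tweez",box(405,450,228,290)&(z>.006)&(z<.03))
cv2.imwrite("pics/crop0.png",cv2.resize(s["frame"][150:280,160:450,::-1],None,fx=2.7,fy=2.7,interpolation=cv2.INTER_CUBIC))
E
python3 m0.py
```

```text
bench -0.0023761126637477092
steel 921 z [29.6 33.5 37.8] [588.  199.6] [82.7 82. ] 16.7 mean [587.6 199.3  33.6]
black 944 z [29.7 33.5 37.6] [599.8 344.4] [82.6 82.6] 7.8 mean [599.6 344.1  33.5]
plaster 451 z [36.9 40.4 44.7] [433.1 363.7] [70.1 46.9] 72.6 mean [432.6 363.   40.3]
rackall 3468 z [21.2 29.3 34.6] [ 584.5 -145.9] [136.8 264.9] 2.8 mean [ 601.2 -144.3   28.8]
ribs 885 z [29.9 32.2 35.6] [ 605.6 -144.4] [ 92.9 264. ] 2.8 mean [ 614.5 -143.6   32.4]
cop[421. 186.] 378 z [25.3 29.4 33.4] [ 615.6 -243.2] [70.  40.5] 1.3 mean [ 614.7 -243.3   29.3]
cop[347. 188.] 366 z [25.4 29.4 33.9] [606.1 -45.3] [69.4 38. ] 0.7 mean [604.9 -45.6  29.5]
cop[371. 188.] 376 z [25.2 29.3 34.1] [ 607.3 -111.2] [69.6 39.4] 2.9 mean [ 606.7 -110.9   29.4]
cop[396. 186.] 363 z [25.7 29.8 33.7] [ 612.4 -177.5] [66.6 39.3] 3.3 mean [ 612.3 -177.4   29.7]
tong0 94 z [18.5 22.5 27.5] [ 541.5 -245.7] [38.2 16.6] 0.8 mean [ 542.  -246.2   22.6]
tong1 100 z [19.  23.  27.4] [ 538.9 -180.4] [40.9 17.2] 2.0 mean [ 538.6 -180.3   23.2]
tong2 100 z [19.2 23.1 27.2] [ 536.3 -114.8] [43.4 14.3] 0.2 mean [ 536.4 -114.7   23.2]
tong3 107 z [19.3 23.  28.5] [534.  -48.7] [45.6 16.3] 3.2 mean [534.3 -48.4  23.2]
tweez 205 z [ 6.6  9.6 14. ] [ 418.1 -280.8] [164.8  87.3] 14.9 mean [ 427.  -268.6   10.1]
```

View pics/crop0.png

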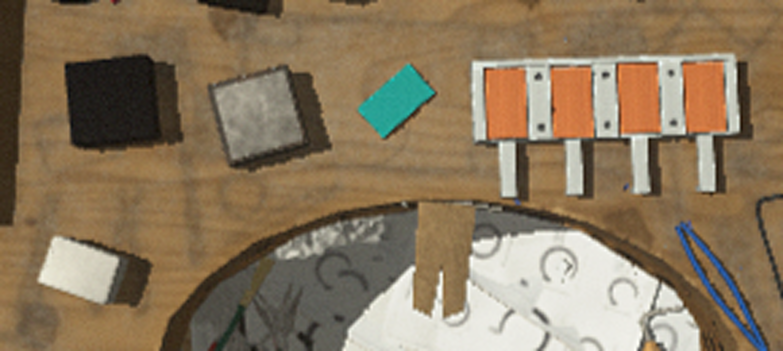

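The crop confirms grey steel at crop (260,117), black look-alike at (110,100), the turquoise decoy at (397,100), all four lanes full, and plaster at (80,270). The sizes match. Next I'll check obstacle heights on the way and plan the approach.

```bash
cat >> h.py <<'E'
def tool(st):
    return st["ee_pos"],R.from_quat(st["orientation"])
def plan(st,xyz,th):
    """offset in tool axes to put TCP at xyz, and turn about tool z to reach yaw th (deg)"""
    p,r=tool(st); m=r.as_matrix(); d=m.T@(np.array(xyz)-p)
    goal=R.from_euler("z",th,degrees=True)*R.from_rotvec([np.pi,0,0])
    rv=(r.inv()*goal).as_rotvec()
    print("t",round(float(st["time"]),2),"p",np.round(p*1000,1),"yaw",round(np.degrees(np.arctan2(m[1,0],m[0,0])),2),"offset mm",np.round(d*1000,1),"then rot",np.round(rv,3),"offset if rotated first",np.round(goal.as_matrix().T@(np.array(xyz)-p)*1000,1))
E
python3 - <<'E'
from h import *
from bench import manip
for n in ["top","scene"]:
    s=dict(np.load(n+"0.npz"));P=cloud(s);ok=s["range_z"]>0
    for t in np.linspace(0,1,11):
        c=np.array([.225,-.61])*(1-t)+np.array([.61,-.243])*t
        m=ok&(np.hypot(P[...,0]-c[0],P[...,1]-c[1])<.1)
        print(n,np.round(c,2),m.sum(),np.round(P[m][:,2].max(),2) if m.any() else None)
plan(manip.get_state(),[.610,-.2436,.16],2.8)
E
```

```text
top [ 0.22 -0.61] 2477 0.39
top [ 0.26 -0.57] 3636 0.49
top [ 0.3  -0.54] 3935 0.49
top [ 0.34 -0.5 ] 4534 0.53
top [ 0.38 -0.46] 4532 0.53
top [ 0.42 -0.43] 5585 0.53
top [ 0.46 -0.39] 4798 0.17
top [ 0.49 -0.35] 5020 0.17
top [ 0.53 -0.32] 4832 0.17
top [ 0.57 -0.28] 4154 0.16
top [ 0.61 -0.24] 4009 0.04
scene [ 0.22 -0.61] 2963 0.58
scene [ 0.26 -0.57] 4682 0.62
scene [ 0.3  -0.54] 4988 0.62
scene [ 0.34 -0.5 ] 4890 0.62
scene [ 0.38 -0.46] 3807 0.57
scene [ 0.42 -0.43] 4813 0.57
scene [ 0.46 -0.39] 3605 0.18
scene [ 0.49 -0.35] 3268 0.17
scene [ 0.53 -0.32] 2846 0.17
scene [ 0.57 -0.28] 2124 0.16
scene [ 0.61 -0.24] 1789 0.04
t 0.1 p [ 224.4 -609.6  291.3] yaw 20.21 offset mm [ 488.4 -210.   131.6] then rot [-0.002  0.     0.304] offset if rotated first [ 403.  -346.8  131.3]
```

Run:
```python
from h import *
s=dict(np.load("top0.npz"));P=cloud(s);ok=s["range_z"]>0
h=ok&(P[...,2]>.13)&(P[...,0]<.75)&(P[...,1]<.5)
n,l,st,c=cv2.connectedComponentsWithStats(h.astype(np.uint8))
for i in range(1,n):
    if st[i,4]>8: 
        q=P[l==i]; print(np.round(c[i]),st[i,4],"lo",np.round(q.min(0),2),"hi",np.round(q.max(0),2))
u=np.array([(505,253),(530,255),(560,257),(600,257),(630,257),(480,200),(490,230),(515,345),(600,380),(450,315),(400,312)])
for a,b in u: print(a,b,np.round(P[b,a],2))
print("scene")
s=dict(np.load("scene0.npz"));P=cloud(s)
for a,b in [(540,15),(520,60),(500,120),(490,140),(450,150),(545,100),(590,30),(490,200),(560,150),(480,180)]: print(a,b,np.round(P[b,a],2))
```

```text
[105. 127.] 11208 lo [0.45 0.35 0.13] hi [0.75 0.47 0.68]
[593.  52.] 716 lo [ 0.74 -0.4   0.56] hi [ 0.75 -0.37  0.65]
[580. 153.] 13537 lo [ 0.48 -0.77  0.13] hi [ 0.75 -0.41  0.57]
[501. 125.] 72 lo [ 0.74 -0.42  0.13] hi [ 0.75 -0.39  0.21]
[483. 132.] 125 lo [ 0.71 -0.39  0.13] hi [ 0.75 -0.35  0.2 ]
[486. 144.] 14 lo [ 0.7  -0.39  0.13] hi [ 0.71 -0.37  0.18]
[491. 149.] 21 lo [ 0.68 -0.39  0.14] hi [ 0.7  -0.38  0.17]
[506. 150.] 16 lo [ 0.68 -0.43  0.13] hi [ 0.7  -0.42  0.18]
[507. 157.] 23 lo [ 0.66 -0.44  0.13] hi [ 0.68 -0.42  0.18]
[493. 160.] 33 lo [ 0.66 -0.4   0.13] hi [ 0.68 -0.39  0.17]
[497. 252.] 1349 lo [ 0.29 -0.43  0.13] hi [ 0.6  -0.36  0.17]
[590. 255.] 1069 lo [ 0.42 -0.51  0.13] hi [ 0.44 -0.49  0.53]
[588. 360.] 3584 lo [ 0.16 -0.66  0.13] hi [ 0.27 -0.33  0.69]
505 253 [ 0.44 -0.42  0.16]
530 255 [ 0.43 -0.5   0.11]
560 257 [ 0.43 -0.5   0.26]
600 257 [ 0.43 -0.5   0.41]
630 257 [ 0.43 -0.5   0.5 ]
480 200 [ 0.58 -0.41 -0.  ]
490 230 [ 0.49 -0.38  0.17]
515 345 [ 0.26 -0.34  0.38]
600 380 [ 0.19 -0.53  0.33]
450 315 [ 0.25 -0.38 -0.19]
400 312 [ 0.26 -0.23 -0.21]
scene
540 15 [ 0.43 -0.49  0.53]
520 60 [ 0.44 -0.5   0.41]
500 120 [ 0.43 -0.5   0.23]
490 140 [ 0.43 -0.49  0.15]
450 150 [ 0.47 -0.36  0.14]
545 100 [ 0.6  -1.14 -0.  ]
590 30 [ 0.26 -0.37  0.58]
490 200 [ 0.33 -0.44 -0.  ]
560 150 [ 0.61 -1.65 -0.51]
480 180 [ 0.37 -0.41  0.07]
```

```bash
python3 -c "
import cv2
a=cv2.imread('pics/top0.png')[150:400,380:640];b=cv2.imread('pics/scene0.png')[0:250,380:640]
cv2.imwrite('pics/crop1.png',cv2.resize(cv2.hconcat([a,b]),None,fx=1.5,fy=1.5))"
```

```text
(no output)
```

View pics/crop1.png

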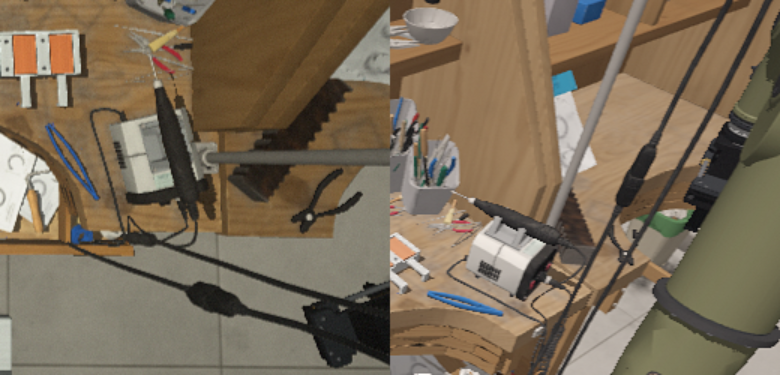

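There's a vertical pole at (0.43,-0.50) and hanging cables near (0.26,-0.37), both between the arm and the work. I'll map them before swinging.

Run:
```python
from h import *
for n in ["top","scene"]:
    s=dict(np.load(n+"0.npz"));P=cloud(s);f=s["frame"].astype(int);ok=s["range_z"]>0
    m=ok&(P[...,0]>.2)&(P[...,0]<.42)&(P[...,1]>-.48)&(P[...,1]<-.2)&(P[...,2]>.03)&(f.max(2)<70)
    for a in np.arange(.05,1.2,.05):
        q=P[m&(abs(P[...,2]-a)<.025)]
        if len(q)>2: print(n,round(a,2),len(q),np.round(q.min(0)[:2],3),np.round(q.max(0)[:2],3))
```

```text
top 0.05 103 [ 0.249 -0.461] [ 0.418 -0.321]
top 0.1 332 [ 0.249 -0.475] [ 0.398 -0.326]
top 0.15 509 [ 0.25  -0.431] [ 0.42 -0.33]
top 0.2 28 [ 0.251 -0.34 ] [ 0.257 -0.332]
top 0.25 36 [ 0.251 -0.345] [ 0.257 -0.337]
top 0.3 36 [ 0.252 -0.349] [ 0.258 -0.341]
top 0.35 116 [ 0.241 -0.356] [ 0.27  -0.333]
top 0.4 265 [ 0.24  -0.361] [ 0.27  -0.336]
top 0.45 195 [ 0.243 -0.364] [ 0.267 -0.343]
top 0.5 86 [ 0.252 -0.366] [ 0.26  -0.356]
top 0.55 100 [ 0.254 -0.372] [ 0.262 -0.362]
top 0.6 137 [ 0.254 -0.38 ] [ 0.262 -0.369]
top 0.65 145 [ 0.254 -0.384] [ 0.261 -0.375]
top 0.7 29 [ 0.252 -0.38 ] [ 0.26  -0.375]
scene 0.05 197 [ 0.247 -0.475] [ 0.419 -0.322]
scene 0.1 265 [ 0.248 -0.474] [ 0.389 -0.325]
scene 0.15 249 [ 0.249 -0.431] [ 0.42  -0.329]
scene 0.2 41 [ 0.249 -0.341] [ 0.258 -0.332]
scene 0.25 42 [ 0.251 -0.347] [ 0.257 -0.338]
scene 0.3 53 [ 0.249 -0.349] [ 0.259 -0.34 ]
scene 0.35 170 [ 0.239 -0.35 ] [ 0.268 -0.334]
scene 0.4 258 [ 0.238 -0.356] [ 0.269 -0.334]
scene 0.45 136 [ 0.241 -0.36 ] [ 0.266 -0.341]
scene 0.5 68 [ 0.252 -0.366] [ 0.26  -0.355]
scene 0.55 94 [ 0.254 -0.373] [ 0.262 -0.361]
scene 0.6 103 [ 0.254 -0.381] [ 0.262 -0.369]
scene 0.65 42 [ 0.254 -0.383] [ 0.262 -0.373]
```

Run:
```python
from bench import manip
import cv2
s=manip.snapshot("wrist");cv2.imwrite("pics/w0.png",s["frame"][...,::-1]);print(s["fx"],s["cx"],s["cy"],s["eye"],s["orientation"])
```

```text
309.70691628693146 317.91295667931394 197.73440337723142 [ 0.29381468 -0.58495068  0.38433561] [ 0.8124152  -0.56660296 -0.07976932  0.1121583 ]
```

View pics/w0.png

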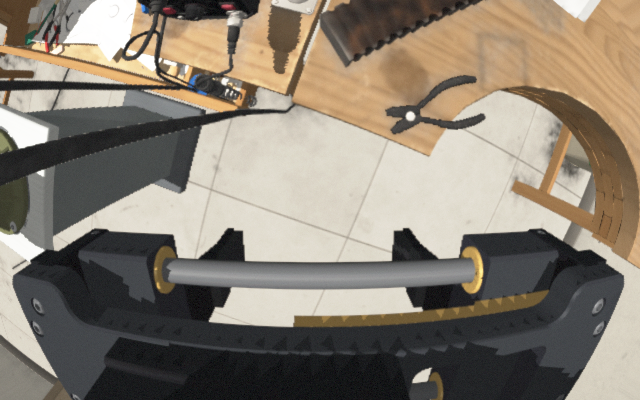

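The wrist view shows the cables at the left edge, running from (290,105) to (0,165), and the fingers at the bottom. The pole and cables block a direct swing. So I'll turn the gripper's camera side inward, fold in to about r = 0.34 m, swing past inside the cables, then extend.

>>> step_arm:
  moves:
    - {"rot": [0,0,-0.157],"offset": [0,0,0],"grip": 255}
    - {"rot": [0,0,-0.157],"offset": [0,0,0],"grip": 255}
    - {"rot": [0,0,-0.157],"offset": [0,0,0],"grip": 255}
    - {"rot": [0,0,-0.157],"offset": [0,0,0],"grip": 255}
    - {"rot": [0,0,-0.157],"offset": [0,0,0],"grip": 255}
    - {"rot": [0,0,-0.157],"offset": [0,0,0],"grip": 255}
    - {"rot": [0,0,-0.157],"offset": [0,0,0],"grip": 255}
    - {"rot": [0,0,-0.157],"offset": [0,0,0],"grip": 255}
    - {"rot": [0,0,-0.157],"offset": [0,0,0],"grip": 255}
    - {"rot": [0,0,-0.157],"offset": [0,0,0],"grip": 255}

```text
time: 1.4
ee_pos: [0.2245, -0.6098, 0.2918]
orientation: [0.57, 0.821, 0.0, -0.0]
wrist_force: [-1.3, -0.2, 0.2]
width: 0.0018
finger_force: 0.0
```

>>> step_arm:
  moves:
    - {"offset": [0.04,0,0],"rot": [0,0,0],"grip": 255}
    - {"offset": [0.04,0,0],"rot": [0,0,0],"grip": 255}
    - {"offset": [0.04,0,0],"rot": [0,0,0],"grip": 255}
    - {"offset": [0.04,0,0],"rot": [0,0,0],"grip": 255}
    - {"offset": [0.04,0,0],"rot": [0,0,0],"grip": 255}
    - {"offset": [0.04,0,0],"rot": [0,0,0],"grip": 255}
    - {"offset": [0.04,0,0],"rot": [0,0,0],"grip": 255}
    - {"offset": [0.03,0,0],"rot": [0,0,0],"grip": 255}

```text
time: 2.4
ee_pos: [0.1212, -0.336, 0.2875]
orientation: [0.575, 0.818, 0.004, -0.006]
wrist_force: [0.2, -0.5, 1.3]
width: 0.0009
finger_force: 0.0
```

Run:
```python
from h import *
from bench import manip
st=manip.get_state();plan(st,[.34,0,.29],180);print(np.round(st["q"],2),st["wrist_force"].round(1),np.hypot(*st["ee_pos"][:2]))
```

```text
t 2.4 p [ 121.2 -336.   287.5] yaw 109.75 offset mm [242.3 319.5   1. ] then rot [ 0.009 -0.014 -1.226] offset if rotated first [-218.8  336.    -2.5]
[ 1.25 -0.3  -0.08  2.09 -0.02  1.37  1.52] [ 0.2 -0.5  1.3] 0.3572074999463463
```

>>> step_arm:
  moves:
    - {"offset": [0,0,0.03],"rot": [0,0,0],"grip": 255}
    - {"offset": [0.02,0,0.03],"rot": [0,0,0],"grip": 255}
    - {"offset": [0.005,0,0],"rot": [0,0,0],"grip": 255}

```text
time: 2.78
ee_pos: [0.1164, -0.3153, 0.2242]
orientation: [0.572, 0.82, 0.007, -0.01]
wrist_force: [0.1, 0.5, 0.6]
width: 0.0004
finger_force: 0.0
```

>>> step_arm:
  moves:
    - {"offset": [0.004,0.052,0],"rot": [0,0,-0.157],"grip": 255}
    - {"offset": [0.004,0.052,0],"rot": [0,0,-0.157],"grip": 255}

```text
time: 3.02
ee_pos: [0.2098, -0.2681, 0.2282]
orientation: [0.436, 0.9, 0.007, -0.005]
wrist_force: [0.4, -0.6, 0.7]
width: 0.0005
finger_force: 0.0
```

Run:
```python
from h import *
from bench import manip
st=manip.get_state();plan(st,[.34,0,.29],180);print(np.round(st["q"],2),st["wrist_force"].round(1),np.hypot(*st["ee_pos"][:2]),st["orientation"])
```

```text
t 3.02 p [ 209.8 -268.1  228.2] yaw 128.24 offset mm [130.9 268.7 -57.8] then rot [ 0.014 -0.011 -0.903] offset if rotated first [-130.2  268.1  -61.8]
[ 1.09 -0.3  -0.22  2.2  -0.08  1.25  1.58] [ 0.4 -0.6  0.7] 0.3404160896043491 [ 0.43647812  0.89967321  0.00671448 -0.00546715]
```

>>> step_arm:
  moves:
    - {"offset": [0.004,0.053,0],"rot": [0,0,-0.157],"grip": 255}
    - {"offset": [0.004,0.053,0],"rot": [0,0,-0.157],"grip": 255}
    - {"offset": [0.004,0.053,0],"rot": [0,0,-0.157],"grip": 255}
    - {"offset": [0.004,0.053,0],"rot": [0,0,-0.157],"grip": 255}

```text
time: 3.52
ee_pos: [0.3296, -0.0938, 0.2302]
orientation: [0.136, 0.991, 0.009, -0.004]
wrist_force: [-0.0, -0.6, -0.5]
width: 0.0002
finger_force: 0.0
```

Run:
```python
from h import *
from bench import manip
st=manip.get_state();plan(st,[.52,-.1,.25],2.8);print(np.round(st["q"],2),st["wrist_force"].round(1),np.hypot(*st["ee_pos"][:2]),st["orientation"])
```

```text
t 3.52 p [329.6 -93.8 230.2] yaw 164.39 offset mm [-184.8   45.6  -20.8] then rot [-0.01  -0.027  2.82 ] offset if rotated first [189.9  15.5 -19.8]
[ 0.44 -0.3  -0.19  2.2  -0.08  1.25  1.58] [-0.  -0.6 -0.5] 0.34270507747761736 [ 0.13583103  0.99068069  0.00942239 -0.00359346]
```

>>> step_arm:
  moves:
    - {"offset": [-0.046,0.011,-0.005],"rot": [0,0,0],"grip": 255}
    - {"offset": [-0.046,0.011,-0.005],"rot": [0,0,0],"grip": 255}
    - {"offset": [-0.046,0.011,-0.005],"rot": [0,0,0.157],"grip": 255}
    - {"offset": [-0.046,0.011,-0.005],"rot": [0,0,0.157],"grip": 255}
    - {"offset": [0,0,0],"rot": [0,0,0.157],"grip": 255}
    - {"offset": [0,0,0],"rot": [0,0,0.157],"grip": 255}
    - {"offset": [0,0,0],"rot": [0,0,0.157],"grip": 255}
    - {"offset": [0,0,0],"rot": [0,0,0.157],"grip": 255}
    - {"offset": [0,0,0],"rot": [0,0,0.157],"grip": 255}
    - {"offset": [0,0,0],"rot": [0,0,0.157],"grip": 255}

```text
time: 4.78
ee_pos: [0.517, -0.1113, 0.2479]
orientation: [0.696, 0.718, 0.005, -0.009]
wrist_force: [-0.5, -0.6, -0.0]
width: 0.0004
finger_force: 0.0
```

>>> step_arm:
  moves:
    - {"offset": [0,0,0],"rot": [0,0,0.157],"grip": 255}
    - {"offset": [0,0,0],"rot": [0,0,0.157],"grip": 255}
    - {"offset": [0,0,0],"rot": [0,0,0.157],"grip": 255}
    - {"offset": [0,0,0],"rot": [0,0,0.157],"grip": 255}
    - {"offset": [0,0,0],"rot": [0,0,0.157],"grip": 255}
    - {"offset": [0,0,0],"rot": [0,0,0.157],"grip": 255}
    - {"offset": [0,0,0],"rot": [0,0,0.157],"grip": 255}
    - {"offset": [0,0,0],"rot": [0,0,0.157],"grip": 255}
    - {"offset": [0,0,0],"rot": [0,0,0.157],"grip": 255}
    - {"offset": [0,0,0],"rot": [0,0,0.157],"grip": 255}

```text
time: 6.02
ee_pos: [0.517, -0.1112, 0.2479]
orientation: [1.0, 0.016, -0.003, -0.01]
wrist_force: [-0.0, 0.0, 0.8]
width: 0.0004
finger_force: 0.0
```

Run:
```python
from h import *
from bench import manip
st=manip.get_state();plan(st,[.61,-.0450,.13],2.8);print(np.round(st["q"],2),st["wrist_force"].round(1))
```

```text
t 6.03 p [ 517.  -111.2  247.9] yaw 1.87 offset mm [ 95.8 -60.8 118.7] then rot [-0.02   0.005 -0.016] offset if rotated first [ 96.2 -61.6 117.9]
[ 0.29  0.1  -0.13  1.8  -0.01  1.25 -1.37] [-0.   0.   0.8]
```

>>> step_arm:
  moves:
    - {"offset": [0,0,0],"rot": [-0.02,0.005,-0.016],"grip": 255}
    - {"offset": [0.032,-0.0205,0.03],"rot": [0,0,0],"grip": 255}
    - {"offset": [0.032,-0.0205,0.03],"rot": [0,0,0],"grip": 255}
    - {"offset": [0.032,-0.0205,0.03],"rot": [0,0,0],"grip": 255}
    - {"offset": [0,0,0.028],"rot": [0,0,0],"grip": 255}
    - {"offset": [0,0,0],"rot": [0,0,0],"grip": 255}

```text
time: 6.78
ee_pos: [0.6069, -0.0434, 0.1262]
orientation: [1.0, 0.029, -0.003, -0.001]
wrist_force: [-0.1, 0.1, 0.6]
width: 0.0002
finger_force: 0.0
```

```bash
cat > wr.py <<'E'
import sys
from h import *
from bench import manip
s=manip.snapshot("wrist"); st=manip.get_state()
v,u=np.mgrid[0:400,0:640]; a=(u-s["cx"])/s["fx"]; b=(v-s["cy"])/s["fy"]; r=np.hypot(a,b); z=s["range_z"].astype(float)
k=np.where(r>1e-9,np.tan(r)/np.maximum(r,1e-9),1); 
C=np.stack([a*k*z,b*k*z,z],-1); W=C@R.from_quat(s["orientation"]).as_matrix().T+s["eye"]
ok=(z>0)&(r<1.3); f=s["frame"].astype(int)
np.savez("w.npz",W=W,ok=ok,f=f)
cv2.imwrite(f"pics/{sys.argv[1]}.png",s["frame"][...,::-1])
cop=ok&(f[...,0]>1.6*f[...,2]+20)&(f[...,0]>1.25*f[...,1])&(W[...,2]>.02)&(W[...,2]<.07)
n,l,sta,c=cv2.connectedComponentsWithStats(cop.astype(np.uint8))
for i in range(1,n):
    m=l==i
    if sta[i,4]>300: print("cop",np.round(c[i]),sta[i,4],"z",np.round(np.percentile(W[m][:,2],[10,50,90])*1000,1),*rect(W,m))
E
python3 wr.py w1; python3 -c "
from h import *
from bench import manip
plan(manip.get_state(),[.61,-.0452,.1],2.8)"
```

```text
cop [322. 204.] 3376 z [29.7 30.6 31.4] [620.4 -45.9] [40.  40.4] 3.2
cop [420. 210.] 3245 z [29.6 30.5 31.3] [ 615.3 -111.4] [54.3 39.6] 2.7
cop [499. 217.] 3134 z [29.6 30.5 31.3] [ 618.1 -178. ] [59.1 40.1] 2.7
cop [562. 210.] 1553 z [29.6 30.4 31.2] [ 623.9 -243.7] [52.6 40.9] 2.0
t 6.83 p [607.8 -44.  128. ] yaw 3.25 offset mm [ 2.2  1.4 28. ] then rot [-0.001  0.004  0.008] offset if rotated first [ 2.1  1.3 28. ]
```

View pics/w1.png

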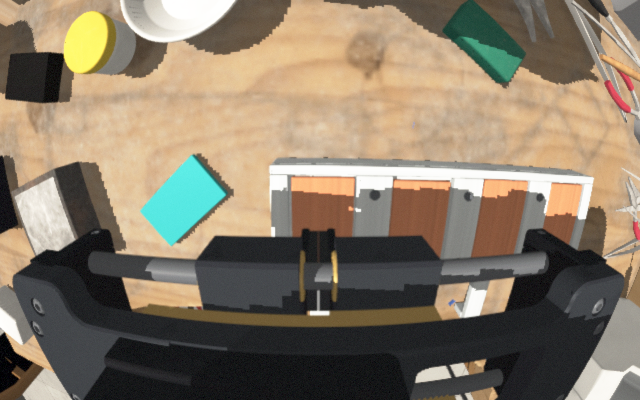

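The picture shows the tips at (318,235), centred over lane 3's blank (322,205), and the measured y values agree. I'm pressing down gently.

>>> step_arm:
  moves:
    - {"offset": [0.002,0.001,0.012],"rot": [0,0,0.008],"grip": 255}
    - {"offset": [0,0,0.012],"rot": [0,0,0],"grip": 255}
    - {"offset": [0,0,0.002],"rot": [0,0,0],"grip": 255}
    - {"offset": [0,0,0],"rot": [0,0,0],"grip": 255}

```text
time: 7.32
ee_pos: [0.6099, -0.0446, 0.1023]
orientation: [1.0, 0.023, -0.001, -0.001]
wrist_force: [0.8, -0.1, -0.1]
width: 0.0001
finger_force: 0.0
```

>>> step_arm:
  moves:
    - {"offset": [0,0,0.001],"rot": [0,0,0],"grip": 255}
    - {"offset": [0,0,0.001],"rot": [0,0,0],"grip": 255}
    - {"offset": [0,0,0],"rot": [0,0,0],"grip": 255}

```text
time: 7.7
ee_pos: [0.61, -0.0446, 0.1004]
orientation: [1.0, 0.023, -0.001, -0.001]
wrist_force: [-0.5, -0.4, 0.7]
width: 0.0008
finger_force: 0.0
```

>>> step_arm:
  moves:
    - {"offset": [0,0,0.001],"rot": [0,0,0],"grip": 255}
    - {"offset": [0,0,0],"rot": [0,0,0],"grip": 255}

```text
time: 7.95
ee_pos: [0.6102, -0.0445, 0.1002]
orientation: [1.0, 0.023, -0.001, -0.0]
wrist_force: [-1.0, 0.4, 4.9]
width: 0.0006
finger_force: 2.6
```

>>> step_arm:
  moves:
    - {"offset": [0,0,0.001],"rot": [0,0,0],"grip": 255}
    - {"offset": [0,0,0],"rot": [0,0,0],"grip": 255}

```text
time: 8.2
ee_pos: [0.6106, -0.0446, 0.1002]
orientation: [1.0, 0.023, -0.0, -0.0]
wrist_force: [-3.6, -0.6, 8.7]
width: 0.0005
finger_force: 4.9
```

>>> step_arm:
  moves:
    - {"offset": [-0.002,0,0.0003],"rot": [0,0,0],"grip": 255}
    - {"offset": [-0.004,0,0],"rot": [0,0,0],"grip": 255}
    - {"offset": [-0.006,0,0],"rot": [0,0,0],"grip": 255}
    - {"offset": [-0.007,0,0],"rot": [0,0,0],"grip": 255}
    - {"offset": [-0.007,0,0],"rot": [0,0,0],"grip": 255}
    - {"offset": [-0.007,0,0],"rot": [0,0,0],"grip": 255}

```text
time: 8.95
ee_pos: [0.5793, -0.0461, 0.1002]
orientation: [1.0, 0.023, 0.002, -0.0]
wrist_force: [2.4, 0.4, 5.1]
width: 0.0004
finger_force: 3.0
```

>>> step_arm:
  moves:
    - {"offset": [-0.007,0,0],"rot": [0,0,0],"grip": 255}
    - {"offset": [-0.007,0,0],"rot": [0,0,0],"grip": 255}
    - {"offset": [-0.007,0,0],"rot": [0,0,0],"grip": 255}
    - {"offset": [-0.006,0,0],"rot": [0,0,0],"grip": 255}
    - {"offset": [-0.006,0,0],"rot": [0,0,0],"grip": 255}
    - {"offset": [-0.004,0,0],"rot": [0,0,0],"grip": 255}
    - {"offset": [-0.002,0,0],"rot": [0,0,0],"grip": 255}
    - {"offset": [0,0,0],"rot": [0,0,0],"grip": 255}

```text
time: 9.95
ee_pos: [0.5402, -0.0479, 0.1001]
orientation: [1.0, 0.023, 0.002, -0.0]
wrist_force: [1.0, 0.7, 7.1]
width: 0.0005
finger_force: 3.4
```

>>> step_arm:
  moves:
    - {"offset": [0,0,-0.02],"rot": [0,0,0],"grip": 255}
    - {"offset": [-0.04,0,-0.05],"rot": [0,0,0],"grip": 120}
    - {"offset": [-0.04,0,-0.03],"rot": [0,0,0],"grip": 60}
    - {"offset": [0,0,0],"rot": [0,0,0],"grip": 60}

```text
time: 10.45
ee_pos: [0.459, -0.0522, 0.1996]
orientation: [1.0, 0.023, 0.001, 0.0]
wrist_force: [1.4, 0.8, 1.1]
width: 0.0228
finger_force: 0.0
```

```bash
python3 wr.py w2; python3 -c "
from h import *
from bench import manip
st=manip.get_state();print(st['width']);plan(st,[.535,-.0488,.13],2.8)"
```

```text
cop [395.  36.] 3264 z [29.6 30.5 31.5] [ 606.9 -112.9] [69.6 41.8] 3.2
cop [463.  41.] 2731 z [29.4 30.5 31.4] [ 613.2 -178.4] [71.4 40.9] 2.8
cop [521.  53.] 2022 z [29.4 30.5 31.5] [ 615.6 -244.1] [72.2 41. ] 1.9
cop [319. 109.] 3773 z [29.6 30.6 31.5] [536.1 -50.1] [70.3 39.5] 2.9
0.026776933142169227
t 10.5 p [459.6 -52.  198.3] yaw 2.64 offset mm [75.4  0.3 68.4] then rot [-0.    -0.001 -0.003] offset if rotated first [75.5  0.5 68.3]
```

View pics/w2.png

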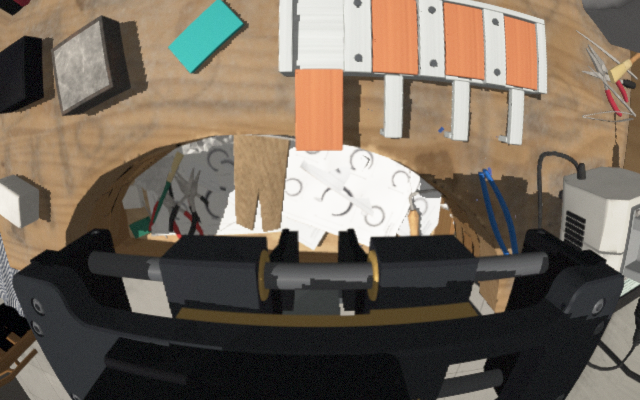

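The blank lies on its tongue at (319,109), squarely, measured 70x40 at (536,-50). Now I'll grip it with just the finger tips.

>>> step_arm:
  moves:
    - {"offset": [0.038,0.001,0.02],"rot": [0,0,0],"grip": 60}
    - {"offset": [0.038,0,0.03],"rot": [0,0,0],"grip": 60}
    - {"offset": [0,0,0.02],"rot": [0,0,0],"grip": 60}
    - {"offset": [0,0,0.02],"rot": [0,0,0],"grip": 60}
    - {"offset": [0,0,0.0125],"rot": [0,0,0],"grip": 60}
    - {"offset": [0,0,0],"rot": [0,0,0],"grip": 60}

```text
time: 11.25
ee_pos: [0.5344, -0.0488, 0.0927]
orientation: [1.0, 0.023, -0.003, -0.001]
wrist_force: [0.2, 0.0, 0.4]
width: 0.0664
finger_force: 0.0
```

```bash
python3 -c "
from h import *
from bench import manip
st=manip.get_state();print(st['width']);plan(st,[.536,-.0493,.0955],2.8)"
```

```text
0.06644074558199946
t 11.25 p [534.4 -48.8  92.7] yaw 2.69 offset mm [ 1.6  0.6 -2.8] then rot [-0.002  0.005 -0.002] offset if rotated first [ 1.6  0.6 -2.8]
```

>>> step_arm:
  moves:
    - {"offset": [0.0015,0.0005,-0.0028],"rot": [0,0.005,0],"grip": 60}
    - {"offset": [0,0,0],"rot": [0,0,0],"grip": 255}
    - {"offset": [0,0,0],"rot": [0,0,0],"grip": 255}
    - {"offset": [0,0,0],"rot": [0,0,0],"grip": 255}
    - {"offset": [0,0,0],"rot": [0,0,0],"grip": 255}

```text
time: 11.88
ee_pos: [0.5366, -0.0495, 0.0976]
orientation: [1.0, 0.023, 0.002, -0.001]
wrist_force: [-0.1, 0.4, 1.5]
width: 0.039
finger_force: 30.0
```

>>> step_arm:
  moves:
    - {"offset": [0,0,-0.005],"rot": [0,0,0],"grip": 255}
    - {"offset": [0,0,-0.02],"rot": [0,0,0],"grip": 255}
    - {"offset": [0,0,-0.03],"rot": [0,0,0],"grip": 255}
    - {"offset": [0,0,-0.02],"rot": [0,0,0],"grip": 255}

```text
time: 12.38
ee_pos: [0.5366, -0.0495, 0.1737]
orientation: [1.0, 0.023, 0.002, -0.001]
wrist_force: [0.3, 0.1, -1.3]
width: 0.0385
finger_force: 30.0
```

```bash
python3 wr.py w3; python3 -c "
from h import *
from bench import manip
d=np.load('w.npz');W,ok,f=d['W'],d['ok'],d['f']
m=ok&(W[...,2]>.03)&(W[...,2]<.039)&(np.hypot(W[...,0]-.588,W[...,1]-.2)<.07)
print('steel',m.sum(),np.median(W[m][:,2]),rect(W,m))
st=manip.get_state();print(st['width']);plan(st,[.588,.1996,.15],16.7)"
```

```text
cop [401. 123.] 4276 z [29.6 30.5 31.4] [ 607. -113.] [69.1 42.2] 2.8
cop [475. 125.] 3319 z [29.6 30.5 31.4] [ 613.2 -178.3] [70.3 41.2] 2.9
cop [534. 132.] 2302 z [29.5 30.4 31.3] [ 615.  -244.8] [70.9 41.6] 3.3
steel 4547 0.03515147362588186 (array([589.6, 198.5]), array([82.7, 84.4]), 16.5)
0.03877859196097129
t 12.43 p [537.9 -49.6 176.2] yaw 2.68 offset mm [  61.5 -246.6   26.7] then rot [ 0.001 -0.008 -0.245] offset if rotated first [ 119.6 -224.3   26.2]
```

>>> step_arm:
  moves:
    - {"offset": [0,0,0],"rot": [0,-0.008,-0.1225],"grip": 255}
    - {"offset": [0,0,0],"rot": [0,0,-0.1225],"grip": 255}
    - {"offset": [0.01,-0.045,0],"rot": [0,0,0],"grip": 255}
    - {"offset": [0.01,-0.045,0],"rot": [0,0,0],"grip": 255}
    - {"offset": [0.01,-0.045,0],"rot": [0,0,0],"grip": 255}
    - {"offset": [0.01,-0.045,0],"rot": [0,0,0],"grip": 255}
    - {"offset": [0.01,-0.045,0],"rot": [0,0,0],"grip": 255}
    - {"offset": [0,0,0],"rot": [0,0,0],"grip": 255}

```text
time: 13.42
ee_pos: [0.5179, 0.1854, 0.1721]
orientation: [0.989, 0.149, -0.003, -0.002]
wrist_force: [0.6, 0.0, -1.8]
width: 0.0386
finger_force: 30.0
```

```bash
cat > steel.py <<'E'
from h import *
from bench import manip
d=np.load('w.npz');W,ok,f=d['W'],d['ok'],d['f']
m=ok&(W[...,2]>.031)&(W[...,2]<.038)&(np.hypot(W[...,0]-.588,W[...,1]-.2)<.068)&(f.max(2)-f.min(2)<45)
print('steel',m.sum(),np.median(W[m][:,2]),rect(W,m))
E
python3 wr.py w4;python3 steel.py; python3 -c "
from h import *
from bench import manip
st=manip.get_state();print(st['width']);plan(st,[.588,.1996,.15],16.7)"
```

```text
cop [597. 206.] 1007 z [29.5 30.3 31.2] [ 606.6 -112.3] [69.2 37.4] 2.1
cop [623. 216.] 693 z [29.4 30.2 31.1] [ 613.4 -179.5] [69.4 37.9] 2.7
steel 11675 0.03498817338947527 (array([589.4, 198.9]), array([81.8, 82.7]), 16.6)
0.038559417389229717
t 13.47 p [518.6 182.4 171.9] yaw 16.97 offset mm [71.5  3.8 21.5] then rot [-0.002  0.006  0.005] offset if rotated first [71.4  3.4 21.9]
```

View pics/w4.png

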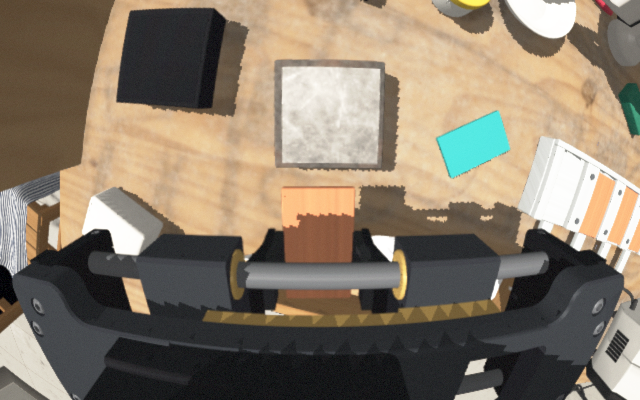

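The grey block is at (330,115), and the blank is held straight at (318,240). I'm moving over the centre and lowering.

>>> step_arm:
  moves:
    - {"offset": [0.036,0.0024,0],"rot": [0,0.006,0.005],"grip": 255}
    - {"offset": [0.0365,0.0024,0.01],"rot": [0,0,0],"grip": 255}
    - {"offset": [0,0,0.02],"rot": [0,0,0],"grip": 255}
    - {"offset": [0,0,0.02],"rot": [0,0,0],"grip": 255}
    - {"offset": [0,0,0.006],"rot": [0,0,0],"grip": 255}
    - {"offset": [0,0,0],"rot": [0,0,0],"grip": 255}

```text
time: 14.22
ee_pos: [0.5896, 0.1961, 0.1158]
orientation: [0.99, 0.143, -0.0, -0.001]
wrist_force: [-0.7, 0.4, -1.2]
width: 0.0388
finger_force: 30.0
```

```bash
python3 -c "
from h import *
from bench import manip
st=manip.get_state();print(st['width']);plan(st,[.5893,.1990,.1078],16.6)"
```

```text
0.03882039051471523
t 14.22 p [589.6 196.1 115.8] yaw 16.43 offset mm [ 0.5 -2.8  8. ] then rot [-0.002  0.    -0.003] offset if rotated first [ 0.5 -2.8  8. ]
```

>>> step_arm:
  moves:
    - {"offset": [0.0005,-0.0028,0.003],"rot": [0,0,-0.003],"grip": 255}
    - {"offset": [0,0,0.003],"rot": [0,0,0],"grip": 255}
    - {"offset": [0,0,0],"rot": [0,0,0],"grip": 255}
    - {"offset": [0,0,0],"rot": [0,0,0],"grip": 255}

```text
time: 14.72
ee_pos: [0.5902, 0.1993, 0.1105]
orientation: [0.99, 0.144, 0.001, -0.001]
wrist_force: [0.3, 0.3, -1.6]
width: 0.0385
finger_force: 30.0
```

>>> step_arm:
  moves:
    - {"offset": [0,0,0.001],"rot": [0,0,0],"grip": 255}
    - {"offset": [0,0,0],"rot": [0,0,0],"grip": 255}

```text
time: 14.98
ee_pos: [0.5901, 0.1993, 0.1093]
orientation: [0.99, 0.144, 0.0, -0.001]
wrist_force: [-0.7, 0.3, -0.8]
width: 0.0388
finger_force: 30.0
```

>>> step_arm:
  moves:
    - {"offset": [0,0,0.001],"rot": [0,0,0],"grip": 255}
    - {"offset": [0,0,0],"rot": [0,0,0],"grip": 255}

```text
time: 15.22
ee_pos: [0.59, 0.1993, 0.1082]
orientation: [0.99, 0.144, 0.0, -0.001]
wrist_force: [-0.2, -0.2, -1.0]
width: 0.0384
finger_force: 30.0
```

>>> step_arm:
  moves:
    - {"offset": [0,0,0.001],"rot": [0,0,0],"grip": 255}
    - {"offset": [0,0,0],"rot": [0,0,0],"grip": 255}

```text
time: 15.48
ee_pos: [0.5902, 0.1994, 0.1079]
orientation: [0.99, 0.144, 0.001, -0.001]
wrist_force: [-1.9, -1.4, 3.0]
width: 0.0385
finger_force: 30.0
```

>>> step_arm:
  moves:
    - {"offset": [0,0,0.0005],"rot": [0,0,0],"grip": 255}
    - {"offset": [0,0,0],"rot": [0,0,0],"grip": 255}

```text
time: 15.72
ee_pos: [0.5902, 0.1994, 0.1079]
orientation: [0.99, 0.144, 0.001, -0.001]
wrist_force: [-2.4, -1.1, 6.9]
width: 0.0387
finger_force: 30.0
```

>>> step_arm:
  moves:
    - {"offset": [0,0,-0.0008],"rot": [0,0,0],"grip": 100}
    - {"offset": [0,0,0],"rot": [0,0,0],"grip": 60}
    - {"offset": [0,0,-0.01],"rot": [0,0,0],"grip": 60}
    - {"offset": [0,0,-0.03],"rot": [0,0,0],"grip": 60}
    - {"offset": [-0.035,0,-0.04],"rot": [0,0,0],"grip": 255}
    - {"offset": [-0.035,0,0],"rot": [0,0,0],"grip": 255}
    - {"offset": [0,0,0],"rot": [0,0,0],"grip": 255}

```text
time: 16.6
ee_pos: [0.5216, 0.1788, 0.1885]
orientation: [0.99, 0.145, 0.001, -0.001]
wrist_force: [0.3, -0.7, 0.6]
width: 0.0441
finger_force: 0.0
```

```bash
python3 wr.py w5;python3 steel.py; python3 -c "
from h import *
from bench import manip
st=manip.get_state();plan(st,[.611,-.1115,.13],2.7)"
```

```text
cop [318. 116.] 4512 z [39.7 40.6 41.5] [589.7 198.6] [71.  39.6] 16.6
cop [583. 201.] 1088 z [29.4 30.3 31.2] [ 606.7 -112.6] [69.  41.6] 3.5
cop [610. 211.] 767 z [29.4 30.2 31.1] [ 612.9 -178. ] [69.4 40.3] 2.2
cop [630. 223.] 502 z [29.4 30.2 31. ] [ 614.2 -244.6] [70.6 38.3] 5.7
steel 5580 0.03487000840547455 (array([589.1, 198.9]), array([82.1, 82.7]), 16.7)
t 16.65 p [522.8 179.  188.4] yaw 16.6 offset mm [  1.3 303.6  58. ] then rot [-0.001 -0.003  0.243] offset if rotated first [ 74.4 294.3  58.4]
```

Blank 3 is placed within 1 mm and square. On to lane 2.

>>> step_arm:
  moves:
    - {"offset": [0,0,0],"rot": [0,0,0.1215],"grip": 255}
    - {"offset": [0,0,0],"rot": [0,0,0.1215],"grip": 255}
    - {"offset": [0.012,0.049,0],"rot": [0,0,0],"grip": 255}
    - {"offset": [0.012,0.049,0],"rot": [0,0,0],"grip": 255}
    - {"offset": [0.012,0.049,0],"rot": [0,0,0],"grip": 255}
    - {"offset": [0.012,0.049,0.02],"rot": [0,0,0],"grip": 255}
    - {"offset": [0.013,0.049,0.02],"rot": [0,0,0],"grip": 255}
    - {"offset": [0.013,0.049,0.018],"rot": [0,0,0],"grip": 255}
    - {"offset": [0,0,0],"rot": [0,0,0],"grip": 255}

```text
time: 17.77
ee_pos: [0.6106, -0.1175, 0.1264]
orientation: [1.0, 0.019, -0.001, 0.0]
wrist_force: [-1.0, 1.0, -0.1]
width: 0.0003
finger_force: 0.0
```

```bash
python3 -c "
from h import *
from bench import manip
st=manip.get_state();plan(st,[.611,-.1117,.1005],2.7)"
```

```text
t 17.77 p [ 610.6 -117.5  126.4] yaw 2.2 offset mm [ 0.7 -5.8 25.9] then rot [ 0.     0.002 -0.009] offset if rotated first [ 0.7 -5.8 25.9]
```

>>> step_arm:
  moves:
    - {"offset": [0.0005,-0.0055,0.012],"rot": [0,0,-0.009],"grip": 255}
    - {"offset": [0,0,0.012],"rot": [0,0,0],"grip": 255}
    - {"offset": [0,0,0.002],"rot": [0,0,0],"grip": 255}
    - {"offset": [0,0,0.001],"rot": [0,0,0],"grip": 255}
    - {"offset": [0,0,0],"rot": [0,0,0],"grip": 255}

```text
time: 18.4
ee_pos: [0.6112, -0.1052, 0.1024]
orientation: [1.0, 0.028, 0.001, -0.001]
wrist_force: [-0.3, 0.4, 0.9]
width: 0.0002
finger_force: 0.0
```

>>> step_arm:
  moves:
    - {"offset": [0,0,0.001],"rot": [0,0,0],"grip": 255}
    - {"offset": [0,0,0],"rot": [0,0,0],"grip": 255}

```text
time: 18.65
ee_pos: [0.611, -0.1055, 0.1012]
orientation: [1.0, 0.028, 0.0, -0.001]
wrist_force: [0.1, 0.3, 0.3]
width: 0.0007
finger_force: 0.0
```

>>> step_arm:
  moves:
    - {"offset": [0,0.006,0],"rot": [0,0,0.008],"grip": 255}
    - {"offset": [0,0,0.001],"rot": [0,0,0],"grip": 255}
    - {"offset": [0,0,0],"rot": [0,0,0],"grip": 255}

```text
time: 19.02
ee_pos: [0.6114, -0.1119, 0.1003]
orientation: [1.0, 0.024, 0.001, -0.001]
wrist_force: [-0.1, -0.3, 1.6]
width: 0.0003
finger_force: 0.7
```

>>> step_arm:
  moves:
    - {"offset": [0,0,0.001],"rot": [0,0,0],"grip": 255}
    - {"offset": [0,0,0.0005],"rot": [0,0,0],"grip": 255}
    - {"offset": [0,0,0],"rot": [0,0,0],"grip": 255}

```text
time: 19.4
ee_pos: [0.6117, -0.1117, 0.1002]
orientation: [1.0, 0.024, 0.001, -0.001]
wrist_force: [-2.7, -2.2, 8.9]
width: 0.0003
finger_force: 4.5
```

>>> step_arm:
  moves:
    - {"offset": [-0.002,0,0.0003],"rot": [0,0,0],"grip": 255}
    - {"offset": [-0.004,0,0],"rot": [0,0,0],"grip": 255}
    - {"offset": [-0.008,0,0],"rot": [0,0,0],"grip": 255}
    - {"offset": [-0.008,0,0],"rot": [0,0,0],"grip": 255}
    - {"offset": [-0.01,0,0],"rot": [0,0,0],"grip": 255}
    - {"offset": [-0.01,0,0],"rot": [0,0,0],"grip": 255}
    - {"offset": [-0.01,0,0],"rot": [0,0,0],"grip": 255}
    - {"offset": [-0.01,0,0],"rot": [0,0,0],"grip": 255}
    - {"offset": [-0.007,0,0],"rot": [0,0,0],"grip": 255}
    - {"offset": [-0.003,0,0],"rot": [0,0,0],"grip": 255}

```text
time: 20.65
ee_pos: [0.5415, -0.1146, 0.1002]
orientation: [1.0, 0.024, 0.003, -0.001]
wrist_force: [1.9, 0.8, 6.4]
width: 0.0008
finger_force: 3.0
```

>>> step_arm:
  moves:
    - {"offset": [0,0,0],"rot": [0,0,0],"grip": 255}
    - {"offset": [0,0,-0.02],"rot": [0,0,0],"grip": 255}
    - {"offset": [-0.04,0,-0.05],"rot": [0,0,0],"grip": 60}
    - {"offset": [-0.03,0,-0.03],"rot": [0,0,0],"grip": 60}
    - {"offset": [0,0,0],"rot": [0,0,0],"grip": 60}

```text
time: 21.28
ee_pos: [0.4703, -0.1188, 0.1993]
orientation: [1.0, 0.023, 0.003, -0.0]
wrist_force: [0.1, -0.2, 0.6]
width: 0.0228
finger_force: 0.0
```

```bash
python3 wr.py w6; python3 -c "
from h import *
from bench import manip
st=manip.get_state();plan(st,[.536,-.1155,.0955],2.7)"
```

```text
cop [394.  42.] 3390 z [29.5 30.6 31.5] [ 613.  -178.7] [70.6 40.4] 2.6
cop [463.  51.] 2764 z [29.5 30.5 31.4] [ 614.9 -244.8] [70.2 41.3] 3.0
cop [39. 85.] 1306 z [39.5 40.8 41.8] [590.2 200.8] [75.2 47.6] 19.4
cop [316. 121.] 3853 z [29.7 30.6 31.5] [ 536.8 -114.8] [70.  40.3] 3.1
t 21.32 p [ 470.6 -118.3  197.9] yaw 2.71 offset mm [ 65.1   0.4 102.7] then rot [-0.001 -0.004  0.   ] offset if rotated first [ 65.5   0.3 102.4]
```

>>> step_arm:
  moves:
    - {"offset": [0.033,0,0.02],"rot": [0,0,0],"grip": 60}
    - {"offset": [0.033,0,0.03],"rot": [0,0,0],"grip": 60}
    - {"offset": [0,0,0.02],"rot": [0,0,0],"grip": 60}
    - {"offset": [0,0,0.02],"rot": [0,0,0],"grip": 60}
    - {"offset": [0,0,0.01],"rot": [0,0,0],"grip": 60}
    - {"offset": [0,0,0],"rot": [0,0,0],"grip": 60}
    - {"offset": [0,0,0],"rot": [0,0,0],"grip": 60}
    - {"offset": [0,0,0],"rot": [0,0,0],"grip": 60}

```text
time: 22.32
ee_pos: [0.5369, -0.115, 0.0978]
orientation: [1.0, 0.024, 0.001, -0.001]
wrist_force: [-0.2, 0.3, -0.7]
width: 0.0665
finger_force: 0.0
```

```bash
python3 -c "
from h import *
from bench import manip
st=manip.get_state();plan(st,[.5365,-.115,.0955],2.7)"
```

```text
t 22.32 p [ 536.9 -115.    97.8] yaw 2.73 offset mm [-0.4 -0.1  2.3] then rot [-0.002 -0.002  0.001] offset if rotated first [-0.4 -0.1  2.3]
```

>>> step_arm:
  moves:
    - {"offset": [0,0,0.002],"rot": [0,0,0],"grip": 60}
    - {"offset": [0,0,0],"rot": [0,0,0],"grip": 60}
    - {"offset": [0,0,0],"rot": [0,0,0],"grip": 255}
    - {"offset": [0,0,0],"rot": [0,0,0],"grip": 255}
    - {"offset": [0,0,0],"rot": [0,0,0],"grip": 255}
    - {"offset": [0,0,0],"rot": [0,0,0],"grip": 255}

```text
time: 23.08
ee_pos: [0.5363, -0.1149, 0.0949]
orientation: [1.0, 0.024, 0.0, -0.001]
wrist_force: [1.0, 0.3, -0.1]
width: 0.0394
finger_force: 30.0
```

>>> step_arm:
  moves:
    - {"offset": [0,0,-0.005],"rot": [0,0,0],"grip": 255}
    - {"offset": [0,0,-0.02],"rot": [0,0,0],"grip": 255}
    - {"offset": [0,0,-0.03],"rot": [0,0,0],"grip": 255}
    - {"offset": [0,0,-0.015],"rot": [0,0,-0.12],"grip": 255}
    - {"offset": [0,0,0],"rot": [0,0,-0.123],"grip": 255}
    - {"offset": [0,0,0],"rot": [0,0,0],"grip": 255}

```text
time: 23.82
ee_pos: [0.5362, -0.1151, 0.1652]
orientation: [0.99, 0.144, 0.001, -0.001]
wrist_force: [-0.6, -0.0, -0.7]
width: 0.0396
finger_force: 30.0
```

```bash
python3 -c "
from h import *
from bench import manip
st=manip.get_state();print(st['width']);plan(st,[.590,.1993,.135],16.6)"
```

```text
0.03957596999911936
t 23.82 p [ 536.2 -115.1  165.2] yaw 16.58 offset mm [ 141.3 -285.9   30.9] then rot [-0.002 -0.001 -0.   ] offset if rotated first [ 141.4 -285.9   30.2]
```

>>> step_arm:
  moves:
    - {"offset": [0.0235,-0.0475,0],"rot": [0,0,0],"grip": 255}
    - {"offset": [0.0235,-0.0475,0],"rot": [0,0,0],"grip": 255}
    - {"offset": [0.0235,-0.0475,0],"rot": [0,0,0],"grip": 255}
    - {"offset": [0.0235,-0.0475,0],"rot": [0,0,0],"grip": 255}
    - {"offset": [0.0235,-0.0475,0],"rot": [0,0,0],"grip": 255}
    - {"offset": [0.0235,-0.0475,0.01],"rot": [0,0,0],"grip": 255}
    - {"offset": [0,0,0.02],"rot": [0,0,0],"grip": 255}
    - {"offset": [0,0,0.01],"rot": [0,0,0],"grip": 255}
    - {"offset": [0,0,0],"rot": [0,0,0],"grip": 255}
    - {"offset": [0,0,0],"rot": [0,0,0],"grip": 255}

```text
time: 25.08
ee_pos: [0.5903, 0.1971, 0.1262]
orientation: [0.99, 0.144, 0.001, -0.001]
wrist_force: [0.7, 1.0, -0.6]
width: 0.039
finger_force: 30.0
```

```bash
python3 -c "
from h import *
from bench import manip
st=manip.get_state();print(st['width']);plan(st,[.5896,.1992,.1115],16.6)"
```

```text
0.0390079739822879
t 25.07 p [590.3 197.1 126.2] yaw 16.51 offset mm [-0.1 -2.2 14.7] then rot [-0.001 -0.002 -0.002] offset if rotated first [-0.1 -2.2 14.7]
```

>>> step_arm:
  moves:
    - {"offset": [0,-0.002,0.006],"rot": [0,0,0],"grip": 255}
    - {"offset": [0,0,0.005],"rot": [0,0,0],"grip": 255}
    - {"offset": [0,0,0.002],"rot": [0,0,0],"grip": 255}
    - {"offset": [0,0,0],"rot": [0,0,0],"grip": 255}
    - {"offset": [0,0,0],"rot": [0,0,0],"grip": 255}

```text
time: 25.7
ee_pos: [0.5892, 0.2005, 0.1128]
orientation: [0.989, 0.145, 0.001, -0.001]
wrist_force: [-0.6, -0.2, -1.2]
width: 0.0393
finger_force: 30.0
```

>>> step_arm:
  moves:
    - {"offset": [0,0,0.001],"rot": [0,0,0],"grip": 255}
    - {"offset": [0,0,0.0005],"rot": [0,0,0],"grip": 255}
    - {"offset": [0,0,0],"rot": [0,0,0],"grip": 255}

```text
time: 26.08
ee_pos: [0.5891, 0.2004, 0.1111]
orientation: [0.989, 0.145, 0.0, -0.001]
wrist_force: [-0.5, -0.3, -1.6]
width: 0.0393
finger_force: 30.0
```

>>> step_arm:
  moves:
    - {"offset": [0,0.0012,0],"rot": [0,0,0],"grip": 255}
    - {"offset": [0,0,0.0007],"rot": [0,0,0],"grip": 255}
    - {"offset": [0,0,0.0005],"rot": [0,0,0],"grip": 255}
    - {"offset": [0,0,0],"rot": [0,0,0],"grip": 255}

```text
time: 26.58
ee_pos: [0.59, 0.1993, 0.1109]
orientation: [0.989, 0.145, 0.001, -0.001]
wrist_force: [-1.5, -1.2, 4.9]
width: 0.0391
finger_force: 30.0
```

Contact at the expected height. Releasing, backing off, and checking.

>>> step_arm:
  moves:
    - {"offset": [0,0,-0.0008],"rot": [0,0,0],"grip": 100}
    - {"offset": [0,0,0],"rot": [0,0,0],"grip": 60}
    - {"offset": [0,0,-0.01],"rot": [0,0,0],"grip": 60}
    - {"offset": [0,0,-0.03],"rot": [0,0,0],"grip": 60}
    - {"offset": [-0.035,0,-0.035],"rot": [0,0,0],"grip": 255}
    - {"offset": [-0.035,0,0],"rot": [0,0,0],"grip": 255}
    - {"offset": [0,0,0],"rot": [0,0,0],"grip": 255}

```text
time: 27.45
ee_pos: [0.5208, 0.1787, 0.1866]
orientation: [0.989, 0.145, 0.001, -0.0]
wrist_force: [0.2, 0.8, -0.5]
width: 0.0446
finger_force: 0.0
```

```bash
python3 wr.py w7; python3 -c "
from h import *
from bench import manip
st=manip.get_state();plan(st,[.617,-.1775,.13],2.7)"
```

```text
cop [318. 114.] 4858 z [45.6 46.6 47.5] [590.9 199.1] [72.8 40.5] 16.8
cop [612. 211.] 767 z [29.4 30.1 31.1] [ 613.  -179.7] [69.6 41.7] 1.4
cop [631. 223.] 495 z [29.4 30.2 31. ] [ 615.  -244.8] [69.2 39.9] 4.9
t 27.5 p [522.2 178.9 186.5] yaw 16.66 offset mm [-11.5 368.7  56.1] then rot [-0.001 -0.002  0.244] offset if rotated first [ 77.9 360.5  56.5]
```

>>> step_arm:
  moves:
    - {"offset": [0,0,0],"rot": [0,0,0.122],"grip": 255}
    - {"offset": [0,0,0],"rot": [0,0,0.122],"grip": 255}
    - {"offset": [0.0115,0.0515,0],"rot": [0,0,0],"grip": 255}
    - {"offset": [0.011,0.0515,0],"rot": [0,0,0],"grip": 255}
    - {"offset": [0.011,0.0515,0],"rot": [0,0,0],"grip": 255}
    - {"offset": [0.011,0.0515,0.01],"rot": [0,0,0],"grip": 255}
    - {"offset": [0.011,0.0515,0.02],"rot": [0,0,0],"grip": 255}
    - {"offset": [0.011,0.0515,0.02],"rot": [0,0,0],"grip": 255}
    - {"offset": [0.011,0.0515,0.005],"rot": [0,0,0],"grip": 255}
    - {"offset": [0,0,0],"rot": [0,0,0],"grip": 255}

```text
time: 28.75
ee_pos: [0.6167, -0.1845, 0.1285]
orientation: [1.0, 0.019, -0.0, 0.001]
wrist_force: [0.1, -0.1, 0.5]
width: 0.0005
finger_force: 0.0
```

>>> step_arm:
  moves:
    - {"offset": [0,0,0],"rot": [0,0,0],"grip": 255}
    - {"offset": [0,0,0],"rot": [0,0,0],"grip": 255}

```text
time: 29.0
ee_pos: [0.6172, -0.1753, 0.1301]
orientation: [1.0, 0.025, 0.001, -0.002]
wrist_force: [0.6, -0.1, 0.3]
width: 0.0003
finger_force: 0.0
```

```bash
python3 wr.py w8; python3 -c "
from h import *
from bench import manip
st=manip.get_state();plan(st,[.617,-.1775,.1005],2.7)"
```

```text
cop [529.  39.] 863 z [21.8 23.5 25. ] [ 766.6 -330.2] [ 9.6 93.8] 0.4
cop [323. 206.] 2974 z [29.8 30.6 31.4] [ 628.7 -178.1] [37.7 39.5] 2.4
cop [419. 211.] 2995 z [29.6 30.5 31.3] [ 623.9 -243.9] [52.8 39.6] 2.0
t 29.05 p [ 617.1 -175.4  130.2] yaw 2.83 offset mm [-0.3  2.2 29.7] then rot [-0.003 -0.001  0.002] offset if rotated first [-0.2  2.1 29.7]
```

>>> step_arm:
  moves:
    - {"offset": [0,0.0025,0.012],"rot": [0,0,0],"grip": 255}
    - {"offset": [0,0,0.012],"rot": [0,0,0],"grip": 255}
    - {"offset": [0,0,0.004],"rot": [0,0,0],"grip": 255}
    - {"offset": [0,0,0.001],"rot": [0,0,0],"grip": 255}
    - {"offset": [0,0,0],"rot": [0,0,0],"grip": 255}
    - {"offset": [0,0,0],"rot": [0,0,0],"grip": 255}

```text
time: 29.8
ee_pos: [0.617, -0.1798, 0.1012]
orientation: [1.0, 0.023, 0.001, -0.001]
wrist_force: [0.4, 0.7, -0.1]
width: 0.0004
finger_force: 0.0
```

>>> step_arm:
  moves:
    - {"offset": [0,0,0.001],"rot": [0,0,0],"grip": 255}
    - {"offset": [0,0,0.001],"rot": [0,0,0],"grip": 255}
    - {"offset": [0,0,0],"rot": [0,0,0],"grip": 255}

```text
time: 30.18
ee_pos: [0.617, -0.1798, 0.1002]
orientation: [1.0, 0.023, 0.001, -0.001]
wrist_force: [-1.0, 0.9, 5.8]
width: 0.0005
finger_force: 3.0
```

>>> step_arm:
  moves:
    - {"offset": [0,0,0.0008],"rot": [0,0,0],"grip": 255}
    - {"offset": [-0.003,0,0.0003],"rot": [0,0,0],"grip": 255}
    - {"offset": [-0.007,0,0],"rot": [0,0,0],"grip": 255}
    - {"offset": [-0.009,0,0],"rot": [0,0,0],"grip": 255}
    - {"offset": [-0.01,0,0],"rot": [0,0,0],"grip": 255}
    - {"offset": [-0.01,0,0],"rot": [0,0,0],"grip": 255}
    - {"offset": [-0.01,0,0],"rot": [0,0,0],"grip": 255}
    - {"offset": [-0.01,0,0],"rot": [0,0,0],"grip": 255}
    - {"offset": [-0.009,0,0],"rot": [0,0,0],"grip": 255}
    - {"offset": [-0.005,0,0],"rot": [0,0,0],"grip": 255}

```text
time: 31.42
ee_pos: [0.5461, -0.1836, 0.1002]
orientation: [1.0, 0.023, 0.003, -0.0]
wrist_force: [1.5, 0.7, 6.5]
width: 0.0004
finger_force: 3.1
```

>>> step_arm:
  moves:
    - {"offset": [0,0,0],"rot": [0,0,0],"grip": 255}
    - {"offset": [0,0,-0.02],"rot": [0,0,0],"grip": 255}
    - {"offset": [-0.04,0,-0.05],"rot": [0,0,0],"grip": 60}
    - {"offset": [-0.03,0,-0.03],"rot": [0,0,0],"grip": 60}
    - {"offset": [0,0,0],"rot": [0,0,0],"grip": 60}
    - {"offset": [0,0,0],"rot": [0,0,0],"grip": 60}

```text
time: 32.17
ee_pos: [0.4751, -0.1864, 0.1963]
orientation: [1.0, 0.023, 0.001, -0.001]
wrist_force: [1.1, -0.5, -0.7]
width: 0.0327
finger_force: 0.0
```

```bash
python3 wr.py w9; python3 -c "
from h import *
from bench import manip
st=manip.get_state();plan(st,[.541,-.1815,.0957],2.7)"
```

```text
cop [393.  43.] 3490 z [29.5 30.5 31.5] [ 616.  -244.7] [72.  40.8] 3.3
cop [ 8. 96.] 992 z [40.  46.5 47.7] [588.  204.9] [72.5 59.5] 14.9
cop [317. 121.] 3957 z [29.7 30.6 31.5] [ 541.6 -182.8] [69.7 40.1] 2.3
t 32.23 p [ 475.  -186.2  195.7] yaw 2.71 offset mm [ 66.1  -1.3 100. ] then rot [-0.003  0.     0.   ] offset if rotated first [ 66.1  -1.5 100. ]
```

>>> step_arm:
  moves:
    - {"offset": [0.033,0,0.02],"rot": [0,0,0],"grip": 60}
    - {"offset": [0.0335,0,0.03],"rot": [0,0,0],"grip": 60}
    - {"offset": [0,0,0.02],"rot": [0,0,0],"grip": 60}
    - {"offset": [0,0,0.018],"rot": [0,0,0],"grip": 60}
    - {"offset": [0,0,0.01],"rot": [0,0,0],"grip": 60}
    - {"offset": [0,0,0],"rot": [0,0,0],"grip": 60}
    - {"offset": [0,0,0],"rot": [0,0,0],"grip": 60}
    - {"offset": [0,0,0],"rot": [0,0,0],"grip": 60}

```text
time: 33.22
ee_pos: [0.5419, -0.1835, 0.0997]
orientation: [1.0, 0.023, 0.001, -0.001]
wrist_force: [0.4, -1.0, 0.2]
width: 0.0663
finger_force: 0.0
```

```bash
python3 -c "
from h import *
from bench import manip
st=manip.get_state();plan(st,[.5415,-.1825,.0955],2.7)"
```

```text
t 33.23 p [ 541.9 -183.5   99.7] yaw 2.67 offset mm [-0.3 -1.   4.2] then rot [-0.001 -0.003 -0.001] offset if rotated first [-0.3 -1.   4.2]
```

>>> step_arm:
  moves:
    - {"offset": [0,-0.0008,0.004],"rot": [0,0,0],"grip": 60}
    - {"offset": [0,0,0],"rot": [0,0,0],"grip": 60}
    - {"offset": [0,0,0],"rot": [0,0,0],"grip": 255}
    - {"offset": [0,0,0],"rot": [0,0,0],"grip": 255}
    - {"offset": [0,0,0],"rot": [0,0,0],"grip": 255}
    - {"offset": [0,0,0],"rot": [0,0,0],"grip": 255}

```text
time: 33.98
ee_pos: [0.5413, -0.1825, 0.0947]
orientation: [1.0, 0.023, 0.0, -0.001]
wrist_force: [0.3, -0.4, -0.6]
width: 0.0395
finger_force: 30.0
```

>>> step_arm:
  moves:
    - {"offset": [0,0,-0.005],"rot": [0,0,0],"grip": 255}
    - {"offset": [0,0,-0.02],"rot": [0,0,0],"grip": 255}
    - {"offset": [0,0,-0.03],"rot": [0,0,0],"grip": 255}
    - {"offset": [0,0,-0.02],"rot": [0,0,-0.12],"grip": 255}
    - {"offset": [0,0,0],"rot": [0,0,-0.124],"grip": 255}
    - {"offset": [0,0,0],"rot": [0,0,0],"grip": 255}

```text
time: 34.72
ee_pos: [0.5411, -0.1826, 0.1699]
orientation: [0.99, 0.144, 0.001, -0.001]
wrist_force: [-0.1, -0.5, -1.9]
width: 0.0394
finger_force: 30.0
```

```bash
python3 -c "
from h import *
from bench import manip
st=manip.get_state();print(st['width']);plan(st,[.590,.1993,.135],16.7)"
```

```text
0.039447312314289135
t 34.73 p [ 541.1 -182.6  169.9] yaw 16.58 offset mm [ 155.8 -352.1   35.7] then rot [-0.002 -0.001 -0.002] offset if rotated first [ 156.6 -351.8   34.9]
```

>>> step_arm:
  moves:
    - {"offset": [0.0222,-0.05,0],"rot": [0,0,0],"grip": 255}
    - {"offset": [0.0222,-0.05,0],"rot": [0,0,0],"grip": 255}
    - {"offset": [0.0222,-0.05,0],"rot": [0,0,0],"grip": 255}
    - {"offset": [0.0222,-0.05,0],"rot": [0,0,0],"grip": 255}
    - {"offset": [0.0222,-0.05,0],"rot": [0,0,0],"grip": 255}
    - {"offset": [0.0222,-0.05,0],"rot": [0,0,0],"grip": 255}
    - {"offset": [0.0222,-0.05,0.01],"rot": [0,0,0],"grip": 255}
    - {"offset": [0,0,0.02],"rot": [0,0,0],"grip": 255}
    - {"offset": [0,0,0.005],"rot": [0,0,0],"grip": 255}
    - {"offset": [0,0,0],"rot": [0,0,0],"grip": 255}

```text
time: 35.98
ee_pos: [0.5898, 0.1951, 0.1347]
orientation: [0.99, 0.143, -0.0, -0.0]
wrist_force: [0.7, -0.0, -1.5]
width: 0.0395
finger_force: 30.0
```

>>> step_arm:
  moves:
    - {"offset": [0,0,0],"rot": [0,0,0],"grip": 255}

```text
time: 36.1
ee_pos: [0.5905, 0.1958, 0.1361]
orientation: [0.99, 0.143, 0.001, -0.001]
wrist_force: [-0.3, 0.1, -0.6]
width: 0.0391
finger_force: 30.0
```

```bash
python3 -c "
from h import *
from bench import manip
st=manip.get_state();print(st['width']);plan(st,[.5898,.1994,.1172],16.7)"
```

```text
0.039090732087010464
t 36.1 p [590.5 195.8 136.1] yaw 16.5 offset mm [ 0.3 -3.6 18.9] then rot [-0.001 -0.002 -0.004] offset if rotated first [ 0.3 -3.6 18.9]
```

>>> step_arm:
  moves:
    - {"offset": [0,-0.003,0.008],"rot": [0,0,-0.003],"grip": 255}
    - {"offset": [0,0,0.007],"rot": [0,0,0],"grip": 255}
    - {"offset": [0,0,0.002],"rot": [0,0,0],"grip": 255}
    - {"offset": [0,0,0],"rot": [0,0,0],"grip": 255}
    - {"offset": [0,0,0],"rot": [0,0,0],"grip": 255}
    - {"offset": [0,0,0],"rot": [0,0,0],"grip": 255}

```text
time: 36.85
ee_pos: [0.5891, 0.2003, 0.1187]
orientation: [0.989, 0.146, 0.001, -0.001]
wrist_force: [0.1, 0.1, -1.2]
width: 0.0393
finger_force: 30.0
```

>>> step_arm:
  moves:
    - {"offset": [0.0003,0.001,0.001],"rot": [0,0,0],"grip": 255}
    - {"offset": [0,0,0.0008],"rot": [0,0,0],"grip": 255}
    - {"offset": [0,0,0.0007],"rot": [0,0,0],"grip": 255}
    - {"offset": [0,0,0],"rot": [0,0,0],"grip": 255}

```text
time: 37.35
ee_pos: [0.5899, 0.1994, 0.1166]
orientation: [0.989, 0.146, 0.001, -0.001]
wrist_force: [-1.8, -1.2, 3.8]
width: 0.0392
finger_force: 30.0
```

>>> step_arm:
  moves:
    - {"offset": [0,0,-0.0006],"rot": [0,0,0],"grip": 100}
    - {"offset": [0,0,0],"rot": [0,0,0],"grip": 60}
    - {"offset": [0,0,-0.01],"rot": [0,0,0],"grip": 60}
    - {"offset": [0,0,-0.03],"rot": [0,0,0],"grip": 60}
    - {"offset": [-0.035,0,-0.03],"rot": [0,0,0],"grip": 255}
    - {"offset": [-0.035,0,0],"rot": [0,0,0],"grip": 255}
    - {"offset": [0,0,0],"rot": [0,0,0],"grip": 255}

```text
time: 38.22
ee_pos: [0.521, 0.1785, 0.1874]
orientation: [0.989, 0.147, 0.001, -0.0]
wrist_force: [0.8, 0.1, -0.8]
width: 0.0439
finger_force: 0.0
```

```bash
python3 wr.py w10; python3 -c "
from h import *
from bench import manip
st=manip.get_state();plan(st,[.619,-.2437,.13],2.7)"
```

```text
cop [318. 114.] 5052 z [51.7 52.6 53.5] [590.5 198.2] [69.7 41.4] 17.0
cop [630. 224.] 502 z [29.3 30.2 31. ] [ 614.8 -244.6] [68.5 38.8] 2.4
t 38.27 p [522.3 178.8 187.3] yaw 16.84 offset mm [-30.  432.4  56.8] then rot [-0.001 -0.003  0.247] offset if rotated first [ 76.7 426.6  57.3]
```

>>> step_arm:
  moves:
    - {"offset": [0,0,0],"rot": [0,0,0.1235],"grip": 255}
    - {"offset": [0,0,0],"rot": [0,0,0.1235],"grip": 255}
    - {"offset": [0.0096,0.053,0],"rot": [0,0,0],"grip": 255}
    - {"offset": [0.0096,0.053,0],"rot": [0,0,0],"grip": 255}
    - {"offset": [0.0096,0.053,0],"rot": [0,0,0],"grip": 255}
    - {"offset": [0.0096,0.053,0],"rot": [0,0,0],"grip": 255}
    - {"offset": [0.0096,0.053,0.01],"rot": [0,0,0],"grip": 255}
    - {"offset": [0.0096,0.053,0.02],"rot": [0,0,0],"grip": 255}
    - {"offset": [0.0096,0.053,0.02],"rot": [0,0,0],"grip": 255}
    - {"offset": [0.0096,0.053,0.005],"rot": [0,0,0],"grip": 255}

```text
time: 39.52
ee_pos: [0.6194, -0.2426, 0.1285]
orientation: [1.0, 0.023, -0.001, -0.001]
wrist_force: [0.6, 0.7, -0.4]
width: 0.0003
finger_force: 0.0
```

>>> step_arm:
  moves:
    - {"offset": [0,0,0],"rot": [0,0,0],"grip": 255}
    - {"offset": [0,0,0],"rot": [0,0,0],"grip": 255}
    - {"offset": [0,0,0],"rot": [0,0,0],"grip": 255}
    - {"offset": [0,0,0],"rot": [0,0,0],"grip": 255}

```text
time: 40.02
ee_pos: [0.6195, -0.2393, 0.131]
orientation: [1.0, 0.025, 0.001, -0.001]
wrist_force: [-0.5, 0.5, 0.0]
width: 0.0002
finger_force: 0.0
```

```bash
python3 wr.py w11; python3 -c "
from h import *
from bench import manip
st=manip.get_state();plan(st,[.619,-.244,.1005],2.7)"
```

```text
cop [458.  23.] 1171 z [22.  23.6 25.1] [ 767.  -330.4] [ 9.8 93.8] 0.0
cop [326. 206.] 2997 z [29.7 30.6 31.4] [ 630.9 -244. ] [38.7 39.4] 2.5
t 40.08 p [ 619.4 -239.6  131.1] yaw 2.78 offset mm [-0.7  4.4 30.6] then rot [-0.002 -0.001  0.001] offset if rotated first [-0.6  4.3 30.6]
```

>>> step_arm:
  moves:
    - {"offset": [0,0.0045,0.012],"rot": [0,0,0],"grip": 255}
    - {"offset": [0,0,0.012],"rot": [0,0,0],"grip": 255}
    - {"offset": [0,0,0.004],"rot": [0,0,0],"grip": 255}
    - {"offset": [0,0,0.0015],"rot": [0,0,0],"grip": 255}
    - {"offset": [0,0,0],"rot": [0,0,0],"grip": 255}
    - {"offset": [0,0,0],"rot": [0,0,0],"grip": 255}

```text
time: 40.83
ee_pos: [0.6195, -0.2454, 0.1016]
orientation: [1.0, 0.023, 0.001, -0.001]
wrist_force: [0.5, -0.8, -0.1]
width: 0.001
finger_force: 0.0
```

>>> step_arm:
  moves:
    - {"offset": [0,0,0.001],"rot": [0,0,0],"grip": 255}
    - {"offset": [0,0,0.001],"rot": [0,0,0],"grip": 255}
    - {"offset": [0,0,0],"rot": [0,0,0],"grip": 255}

```text
time: 41.2
ee_pos: [0.6196, -0.2454, 0.1002]
orientation: [1.0, 0.023, 0.001, -0.001]
wrist_force: [-2.0, -0.2, 4.6]
width: 0.0003
finger_force: 2.5
```

>>> step_arm:
  moves:
    - {"offset": [0,0,0.001],"rot": [0,0,0],"grip": 255}
    - {"offset": [-0.003,0,0.0003],"rot": [0,0,0],"grip": 255}
    - {"offset": [-0.007,0,0],"rot": [0,0,0],"grip": 255}
    - {"offset": [-0.009,0,0],"rot": [0,0,0],"grip": 255}
    - {"offset": [-0.01,0,0],"rot": [0,0,0],"grip": 255}
    - {"offset": [-0.01,0,0],"rot": [0,0,0],"grip": 255}
    - {"offset": [-0.01,0,0],"rot": [0,0,0],"grip": 255}
    - {"offset": [-0.01,0,0],"rot": [0,0,0],"grip": 255}
    - {"offset": [-0.009,0,0],"rot": [0,0,0],"grip": 255}
    - {"offset": [-0.004,0,0],"rot": [0,0,0],"grip": 255}

```text
time: 42.45
ee_pos: [0.5495, -0.2493, 0.1002]
orientation: [1.0, 0.023, 0.003, 0.0]
wrist_force: [2.3, 0.2, 6.6]
width: 0.0004
finger_force: 3.1
```

>>> step_arm:
  moves:
    - {"offset": [0,0,0],"rot": [0,0,0],"grip": 255}
    - {"offset": [0,0,-0.02],"rot": [0,0,0],"grip": 255}
    - {"offset": [-0.04,0,-0.05],"rot": [0,0,0],"grip": 60}
    - {"offset": [-0.03,0,-0.03],"rot": [0,0,0],"grip": 60}
    - {"offset": [0,0,0],"rot": [0,0,0],"grip": 60}
    - {"offset": [0,0,0],"rot": [0,0,0],"grip": 60}

```text
time: 43.2
ee_pos: [0.4786, -0.2518, 0.1967]
orientation: [1.0, 0.023, 0.001, -0.001]
wrist_force: [0.2, 0.3, -1.1]
width: 0.033
finger_force: 0.0
```

```bash
python3 wr.py w12; python3 -c "
from h import *
from bench import manip
st=manip.get_state();plan(st,[.544,-.248,.0957],2.7)"
```

```text
cop [317. 121.] 3884 z [29.7 30.6 31.5] [ 544.8 -248.4] [69. 40.] 3.0
t 43.25 p [ 478.6 -251.5  195.9] yaw 2.72 offset mm [ 65.5  -0.2 100.3] then rot [-0.003 -0.     0.   ] offset if rotated first [ 65.5  -0.5 100.2]
```

>>> step_arm:
  moves:
    - {"offset": [0.033,0,0.02],"rot": [0,0,0],"grip": 60}
    - {"offset": [0.033,0,0.03],"rot": [0,0,0],"grip": 60}
    - {"offset": [0,0,0.02],"rot": [0,0,0],"grip": 60}
    - {"offset": [0,0,0.02],"rot": [0,0,0],"grip": 60}
    - {"offset": [0,0,0.01],"rot": [0,0,0],"grip": 60}
    - {"offset": [0,0,0],"rot": [0,0,0],"grip": 60}
    - {"offset": [0,0,0],"rot": [0,0,0],"grip": 60}
    - {"offset": [0,0,0],"rot": [0,0,0],"grip": 60}

```text
time: 44.25
ee_pos: [0.5448, -0.2492, 0.0977]
orientation: [1.0, 0.023, 0.001, -0.001]
wrist_force: [-0.1, 0.6, -0.8]
width: 0.0666
finger_force: 0.0
```

```bash
python3 -c "
from h import *
from bench import manip
st=manip.get_state();plan(st,[.5447,-.2482,.0955],2.7)"
```

```text
t 44.25 p [ 544.8 -249.2   97.7] yaw 2.67 offset mm [-0.  -1.   2.2] then rot [-0.001 -0.002 -0.001] offset if rotated first [-0.  -1.   2.2]
```

>>> step_arm:
  moves:
    - {"offset": [0,-0.0008,0.002],"rot": [0,0,0],"grip": 60}
    - {"offset": [0,0,0],"rot": [0,0,0],"grip": 60}
    - {"offset": [0,0,0],"rot": [0,0,0],"grip": 255}
    - {"offset": [0,0,0],"rot": [0,0,0],"grip": 255}
    - {"offset": [0,0,0],"rot": [0,0,0],"grip": 255}
    - {"offset": [0,0,0],"rot": [0,0,0],"grip": 255}

```text
time: 45.0
ee_pos: [0.5443, -0.248, 0.0946]
orientation: [1.0, 0.023, 0.0, -0.001]
wrist_force: [-0.4, -0.6, 0.2]
width: 0.0392
finger_force: 30.0
```

>>> step_arm:
  moves:
    - {"offset": [0,0,-0.005],"rot": [0,0,0],"grip": 255}
    - {"offset": [0,0,-0.02],"rot": [0,0,0],"grip": 255}
    - {"offset": [0,0,-0.03],"rot": [0,0,0],"grip": 255}
    - {"offset": [0,0,-0.02],"rot": [0,0,-0.12],"grip": 255}
    - {"offset": [0,0,0],"rot": [0,0,-0.124],"grip": 255}
    - {"offset": [0,0,0],"rot": [0,0,0],"grip": 255}

```text
time: 45.75
ee_pos: [0.5446, -0.2484, 0.1712]
orientation: [0.99, 0.144, 0.001, -0.001]
wrist_force: [-0.6, -0.2, -1.8]
width: 0.0395
finger_force: 30.0
```

```bash
python3 -c "
from h import *
from bench import manip
st=manip.get_state();print(st['width']);plan(st,[.5898,.1993,.135],16.7)"
```

```text
0.03951370550419991
t 45.75 p [ 544.6 -248.4  171.2] yaw 16.58 offset mm [ 171.  -416.1   36.9] then rot [-0.001 -0.003 -0.002] offset if rotated first [ 172.  -415.8   36.2]
```

>>> step_arm:
  moves:
    - {"offset": [0.0214,-0.052,0],"rot": [0,0,0],"grip": 255}
    - {"offset": [0.0214,-0.052,0],"rot": [0,0,0],"grip": 255}
    - {"offset": [0.0214,-0.052,0],"rot": [0,0,0],"grip": 255}
    - {"offset": [0.0214,-0.052,0],"rot": [0,0,0],"grip": 255}
    - {"offset": [0.0214,-0.052,0],"rot": [0,0,0],"grip": 255}
    - {"offset": [0.0214,-0.052,0],"rot": [0,0,0],"grip": 255}
    - {"offset": [0.0214,-0.052,0],"rot": [0,0,0],"grip": 255}
    - {"offset": [0.0214,-0.052,0.01],"rot": [0,0,0],"grip": 255}
    - {"offset": [0,0,0.015],"rot": [0,0,0],"grip": 255}
    - {"offset": [0,0,0.005],"rot": [0,0,0],"grip": 255}

```text
time: 47.0
ee_pos: [0.5883, 0.1988, 0.1392]
orientation: [0.99, 0.144, -0.001, -0.0]
wrist_force: [-0.1, -1.2, -1.1]
width: 0.0395
finger_force: 30.0
```

>>> step_arm:
  moves:
    - {"offset": [0,0,0],"rot": [0,0,0],"grip": 255}
    - {"offset": [0,0,0],"rot": [0,0,0],"grip": 255}
    - {"offset": [0,0,0],"rot": [0,0,0],"grip": 255}
    - {"offset": [0,0,0],"rot": [0,0,0],"grip": 255}

```text
time: 47.5
ee_pos: [0.5893, 0.1992, 0.141]
orientation: [0.99, 0.145, 0.001, -0.001]
wrist_force: [-0.4, 0.3, -1.3]
width: 0.0393
finger_force: 30.0
```

```bash
python3 -c "
from h import *
from bench import manip
st=manip.get_state();print(st['width']);plan(st,[.5898,.1994,.1230],16.7)"
```

```text
0.03927178464498905
t 47.5 p [589.3 199.2 141. ] yaw 16.62 offset mm [ 0.5  0.  18. ] then rot [-0.002 -0.002 -0.001] offset if rotated first [ 0.5 -0.  18. ]
```

>>> step_arm:
  moves:
    - {"offset": [0.0005,0,0.008],"rot": [0,0,0],"grip": 255}
    - {"offset": [0,0,0.006],"rot": [0,0,0],"grip": 255}
    - {"offset": [0,0,0.002],"rot": [0,0,0],"grip": 255}
    - {"offset": [0,0,0],"rot": [0,0,0],"grip": 255}
    - {"offset": [0,0,0],"rot": [0,0,0],"grip": 255}
    - {"offset": [0,0,0],"rot": [0,0,0],"grip": 255}

```text
time: 48.25
ee_pos: [0.5897, 0.1997, 0.1248]
orientation: [0.989, 0.145, 0.001, -0.001]
wrist_force: [0.6, -0.0, -2.3]
width: 0.0394
finger_force: 30.0
```

>>> step_arm:
  moves:
    - {"offset": [0,0,0.0008],"rot": [0,0,0],"grip": 255}
    - {"offset": [0,0,0.0008],"rot": [0,0,0],"grip": 255}
    - {"offset": [0,0,0],"rot": [0,0,0],"grip": 255}

```text
time: 48.62
ee_pos: [0.5894, 0.1996, 0.1228]
orientation: [0.989, 0.145, 0.0, -0.001]
wrist_force: [-0.7, -0.9, -1.7]
width: 0.0391
finger_force: 30.0
```

>>> step_arm:
  moves:
    - {"offset": [0,0,0.0007],"rot": [0,0,0],"grip": 255}
    - {"offset": [0,0,0.0004],"rot": [0,0,0],"grip": 255}
    - {"offset": [0,0,0],"rot": [0,0,0],"grip": 255}

```text
time: 49.0
ee_pos: [0.5898, 0.1998, 0.1225]
orientation: [0.989, 0.145, 0.001, -0.001]
wrist_force: [-1.2, -0.5, 4.6]
width: 0.0393
finger_force: 30.0
```

>>> step_arm:
  moves:
    - {"offset": [0,0,-0.0006],"rot": [0,0,0],"grip": 100}
    - {"offset": [0,0,0],"rot": [0,0,0],"grip": 60}
    - {"offset": [0,0,-0.01],"rot": [0,0,0],"grip": 60}
    - {"offset": [0,0,-0.03],"rot": [0,0,0],"grip": 30}
    - {"offset": [-0.035,0,-0.03],"rot": [0,0,0],"grip": 0}
    - {"offset": [-0.035,0,-0.03],"rot": [0,0,0],"grip": 0}
    - {"offset": [0,0,0],"rot": [0,0,0],"grip": 0}
    - {"offset": [0,0,0],"rot": [0,0,0],"grip": 0}

```text
time: 50.0
ee_pos: [0.5229, 0.1793, 0.2226]
orientation: [0.989, 0.145, 0.001, -0.001]
wrist_force: [0.5, 0.6, -1.0]
width: 0.0871
finger_force: 0.0
```

```bash
cat > pl.py <<'E'
import sys
from h import *
from bench import manip
d=np.load('w.npz');W,ok=d['W'],d['ok'];f=d['f']
x,y,r,lo,hi=map(float,sys.argv[1:6])
m=ok&(W[...,2]>lo)&(W[...,2]<hi)&(np.hypot(W[...,0]-x,W[...,1]-y)<r)&(f.min(2)>110)&(f.max(2)-f.min(2)<60)
n,l,sta,c=cv2.connectedComponentsWithStats(m.astype(np.uint8))
m=l==1+np.argmax(sta[1:,4])
print('plaster',m.sum(),np.median(W[m][:,2]),rect(W,m))
E
python3 wr.py w13; python3 pl.py .433 .364 .09 .037 .048; python3 -c "
from h import *
from bench import manip
s=manip.snapshot('top');P=cloud(s);z=P[...,2]
m=box(140,235,215,290)&(z>.036)&(z<.05);print('top plaster',m.sum(),rect(P,m))
st=manip.get_state();plan(st,[.433,.3637,.20],72.6)"
```

```text
cop [318. 116.] 4010 z [57.6 58.6 59.5] [590.3 199.2] [76.9 43.3] 17.6
plaster 1578 0.041664567668477676 (array([435.8, 363.9]), array([68.9, 48.4]), 72.3)
top plaster 497 (array([454.2, 394.7]), array([151.4,  61.2]), 55.2)
t 50.1 p [522.6 179.3 221.4] yaw 16.65 offset mm [ -33.1 -202.3   21.9] then rot [-0.002 -0.001 -0.977] offset if rotated first [ 149.1 -140.7   21.4]
```

View pics/w13.png

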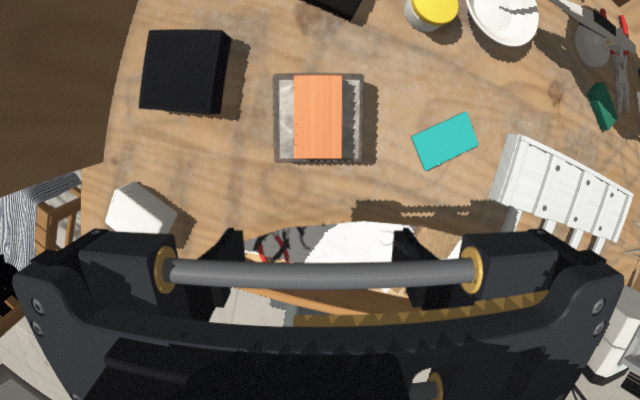

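```bash
python3 -c "
from h import *
d=np.load('w.npz');W,ok,f=d['W'],d['ok'],d['f']
c=ok&(f[...,0]>1.6*f[...,2]+20)&(np.hypot(W[...,0]-.59,W[...,1]-.199)<.07)
for lo,hi in [(.036,.041),(.041,.047),(.047,.053),(.053,.0565),(.0565,.062)]:
    m=c&(W[...,2]>lo)&(W[...,2]<hi); print(lo,m.sum(),rect(W,m) if m.sum()>5 else '')
"
python3 -c "
import cv2
a=cv2.imread('pics/w13.png')[60:180,250:390];cv2.imwrite('pics/crop2.png',cv2.resize(a,None,fx=4,fy=4,interpolation=cv2.INTER_NEAREST))"
```

```text
0.036 0 
0.041 0 
0.047 6 (array([569.6, 172.4]), array([5.2, 0.1]), 17.4)
0.053 7 (array([585.1, 195.5]), array([48.8, 33.8]), 24.6)
0.0565 3897 (array([590.4, 199.6]), array([68. , 39.4]), 16.6)
```

View pics/crop2.png

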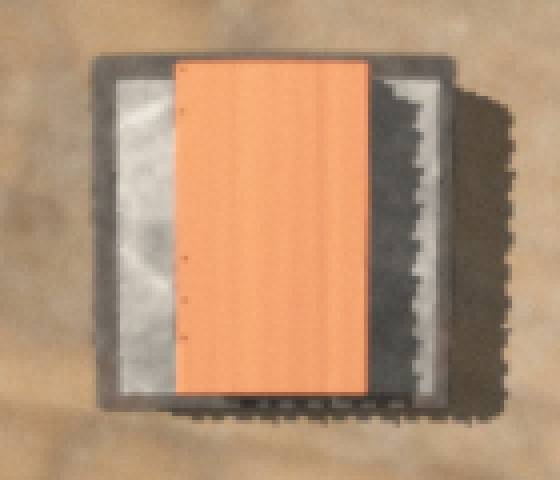

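The pile is flush and square: the crop shows one plate outline from (175,60) to (368,395), with no ledges. Now for the plaster.

>>> step_arm:
  moves:
    - {"offset": [0,0,0],"rot": [0,0,-0.163],"grip": 0}
    - {"offset": [0,0,0],"rot": [0,0,-0.163],"grip": 0}
    - {"offset": [0,0,0],"rot": [0,0,-0.163],"grip": 0}
    - {"offset": [0,0,0],"rot": [0,0,-0.163],"grip": 0}
    - {"offset": [0,0,0],"rot": [0,0,-0.163],"grip": 0}
    - {"offset": [0,0,0],"rot": [0,0,-0.163],"grip": 0}
    - {"offset": [0.025,-0.046,0],"rot": [0,0,0],"grip": 0}
    - {"offset": [0.025,-0.046,0.01],"rot": [0,0,0],"grip": 0}
    - {"offset": [0.025,-0.046,0.01],"rot": [0,0,0],"grip": 0}
    - {"offset": [0,0,0],"rot": [0,0,0],"grip": 0}

```text
time: 51.35
ee_pos: [0.4092, 0.2957, 0.2011]
orientation: [0.803, 0.596, -0.001, -0.002]
wrist_force: [0.4, 0.9, -0.4]
width: 0.0872
finger_force: 0.0
```

>>> step_arm:
  moves:
    - {"offset": [0,0,0],"rot": [0,0,0],"grip": 0}
    - {"offset": [0,0,0],"rot": [0,0,0],"grip": 0}

```text
time: 51.6
ee_pos: [0.4142, 0.2911, 0.2022]
orientation: [0.806, 0.592, 0.001, -0.001]
wrist_force: [0.7, -0.0, 0.6]
width: 0.0868
finger_force: 0.0
```

```bash
python3 wr.py w14; python3 pl.py .435 .364 .09 .037 .048; python3 -c "
from h import *
from bench import manip
st=manip.get_state();print(st['width']);plan(st,[.4345,.3638,.095],72.5)"
```

```text
cop [519. 219.] 1210 z [40.  56.7 59. ] [595.5 217.6] [30.2 70.8] 78.3
plaster 4794 0.04163235771713869 (array([434.3, 363.9]), array([69.4, 48.6]), 72.1)
0.0870408954921592
t 51.65 p [414.1 291.1 202.3] yaw 72.55 offset mm [ 75.2  -2.3 107.5] then rot [-0.    -0.002  0.001] offset if rotated first [ 75.5  -2.4 107.3]
```

View pics/w14.png

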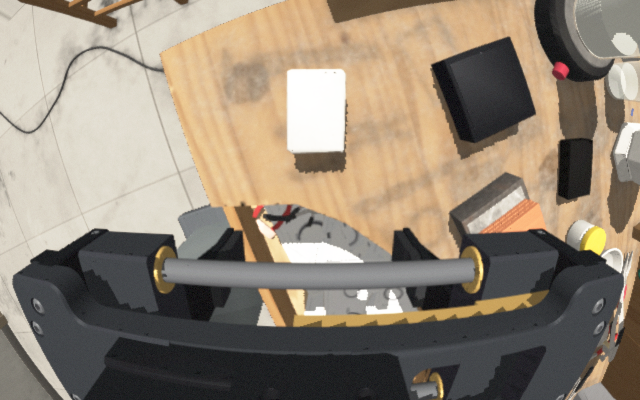

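The plaster is at (316,110), fully visible and undisturbed. Gripping it across the 48 mm.

>>> step_arm:
  moves:
    - {"offset": [0.025,-0.0025,0],"rot": [0,0,0.004],"grip": 0}
    - {"offset": [0.025,0,0],"rot": [0,0,0],"grip": 0}
    - {"offset": [0.0255,0,0.02],"rot": [0,0,0],"grip": 0}
    - {"offset": [0,0,0.02],"rot": [0,0,0],"grip": 0}
    - {"offset": [0,0,0.02],"rot": [0,0,0],"grip": 0}
    - {"offset": [0,0,0],"rot": [0,0,0],"grip": 0}
    - {"offset": [0,0,0],"rot": [0,0,0],"grip": 0}

```text
time: 52.52
ee_pos: [0.4336, 0.3645, 0.1431]
orientation: [0.807, 0.591, 0.001, -0.0]
wrist_force: [-0.2, -0.1, -0.2]
width: 0.087
finger_force: 0.0
```

```bash
python3 -c "
from h import *
from bench import manip
st=manip.get_state();print(st['width']);plan(st,[.4343,.3638,.080],72.3)"
```

```text
0.08698061118089274
t 52.52 p [433.6 364.5 143.1] yaw 72.41 offset mm [-0.6  0.8 63.1] then rot [ 0.001 -0.002  0.002] offset if rotated first [-0.4  0.8 63.1]
```

>>> step_arm:
  moves:
    - {"offset": [-0.0005,0.0008,0.02],"rot": [0,0,0],"grip": 0}
    - {"offset": [0,0,0.02],"rot": [0,0,0],"grip": 0}
    - {"offset": [0,0,0.015],"rot": [0,0,0],"grip": 0}
    - {"offset": [0,0,0.006],"rot": [0,0,0],"grip": 0}
    - {"offset": [0,0,0],"rot": [0,0,0],"grip": 0}
    - {"offset": [0,0,0],"rot": [0,0,0],"grip": 255}
    - {"offset": [0,0,0],"rot": [0,0,0],"grip": 255}
    - {"offset": [0,0,0],"rot": [0,0,0],"grip": 255}
    - {"offset": [0,0,0],"rot": [0,0,0],"grip": 255}

```text
time: 53.65
ee_pos: [0.434, 0.3644, 0.0819]
orientation: [0.807, 0.591, 0.001, -0.001]
wrist_force: [0.5, -1.0, 0.1]
width: 0.0551
finger_force: 0.0
```

>>> step_arm:
  moves:
    - {"offset": [0,0,-0.01],"rot": [0,0,0],"grip": 255}
    - {"offset": [0,0,-0.03],"rot": [0,0,0],"grip": 255}
    - {"offset": [0,0,-0.035],"rot": [0,0,0],"grip": 255}
    - {"offset": [0,0,-0.025],"rot": [0,0,0],"grip": 255}
    - {"offset": [0,0,0],"rot": [0,0,0],"grip": 255}

```text
time: 54.28
ee_pos: [0.4348, 0.3653, 0.1843]
orientation: [0.807, 0.591, 0.003, -0.0]
wrist_force: [0.9, -0.2, -0.7]
width: 0.0475
finger_force: 30.0
```

```bash
python3 -c "
from h import *
from bench import manip
st=manip.get_state();print(st['width']);plan(st,[.590,.1994,.165],16.6)"
```

```text
0.047473525352706374
t 54.27 p [434.8 365.3 184.3] yaw 72.46 offset mm [-111.5  197.9   19.2] then rot [-0.    -0.007  0.975] offset if rotated first [101.4 203.3  19.3]
```

The fingers were still closing when the lift began, so I'll check the hold.

```bash
python3 wr.py w15; python3 pl.py .435 .364 .08 .036 .2; python3 -c "
import cv2
a=cv2.imread('pics/w15.png')[60:330,200:440];cv2.imwrite('pics/crop3.png',cv2.resize(a,None,fx=2,fy=2))"
```

```text
plaster 8206 0.13821104250008243 (array([440.5, 382.7]), array([36.5, 51.7]), 70.4)
```

View pics/crop3.png

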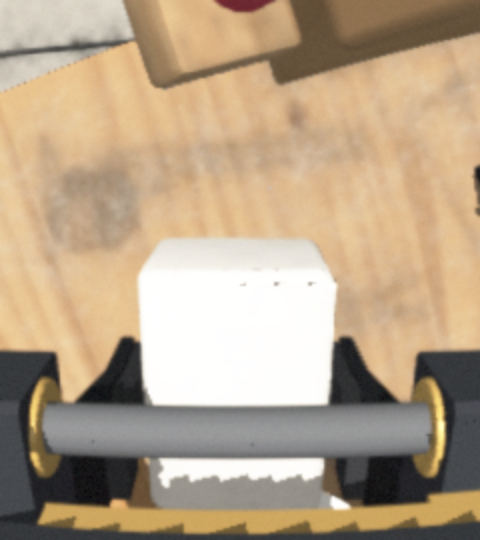

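```bash
cat > tilt.py <<'E'
from h import *
from bench import manip
d=np.load('w.npz');W,ok,f=d['W'],d['ok'],d['f']
st=manip.get_state(); p,r=tool(st)
T=(W-p)@r.as_matrix()
m=ok&(abs(T[...,0])<.06)&(abs(T[...,1])<.03)&(T[...,2]>.03)&(T[...,2]<.056)&(f.min(2)>110)
Q=T[m]; 
for _ in range(3):
    A=np.c_[Q[:,:2],np.ones(len(Q))]; c=np.linalg.lstsq(A,Q[:,2],rcond=None)[0]; e=abs(A@c-Q[:,2]); Q=Q[e<.002]
print("plane",c.round(4),len(Q),"x range",np.percentile(Q[:,0],[.2,99.8]).round(4),"y",np.percentile(Q[:,1],[.5,99.5]).round(4))
m=ok&(abs(T[...,1])<.03)&(T[...,2]>.04)&(T[...,2]<.08)&(T[...,0]>.02)&(T[...,0]<.05)&(f.min(2)>80)
print("front x by depth",[ (round(z,3),np.percentile(T[m&(abs(T[...,2]-z)<.003)][:,0],90).round(4)) for z in (.048,.055,.06,.065) if (m&(abs(T[...,2]-z)<.003)).sum()>5])
E
python3 tilt.py
```

```text
plane [0.0094 0.016  0.0441] 8013 x range [-0.0315  0.0359] y [-0.0231  0.0232]
front x by depth [(0.048, np.float64(0.0361)), (0.055, np.float64(0.0364)), (0.06, np.float64(0.0366)), (0.065, np.float64(0.0365))]
```

The plaster is held upright (tilt under 1°), with its top about 44.5 mm below the TCP. Carrying it to the pile.

>>> step_arm:
  moves:
    - {"offset": [0,0,0],"rot": [0,-0.004,0.1625],"grip": 255}
    - {"offset": [0,0,0],"rot": [0,0,0.1625],"grip": 255}
    - {"offset": [0,0,0],"rot": [0,0,0.1625],"grip": 255}
    - {"offset": [0,0,0],"rot": [0,0,0.1625],"grip": 255}
    - {"offset": [0,0,0],"rot": [0,0,0.1625],"grip": 255}
    - {"offset": [0,0,0],"rot": [0,0,0.1625],"grip": 255}
    - {"offset": [0.02,0.04,0],"rot": [0,0,0],"grip": 255}
    - {"offset": [0.02,0.04,0],"rot": [0,0,0],"grip": 255}
    - {"offset": [0.02,0.04,0],"rot": [0,0,0],"grip": 255}
    - {"offset": [0.02,0.04,0],"rot": [0,0,0],"grip": 255}

```text
time: 55.58
ee_pos: [0.5562, 0.2322, 0.1799]
orientation: [0.99, 0.144, -0.002, 0.001]
wrist_force: [-0.3, 0.7, -0.7]
width: 0.0474
finger_force: 30.0
```

>>> step_arm:
  moves:
    - {"offset": [0.02,0.04,0],"rot": [0,0,0],"grip": 255}
    - {"offset": [0,0,0],"rot": [0,0,0],"grip": 255}
    - {"offset": [0,0,0],"rot": [0,0,0],"grip": 255}
    - {"offset": [0,0,0],"rot": [0,0,0],"grip": 255}
    - {"offset": [0,0,0],"rot": [0,0,0],"grip": 255}

```text
time: 56.2
ee_pos: [0.586, 0.2023, 0.1817]
orientation: [0.989, 0.145, -0.001, 0.001]
wrist_force: [-0.8, -0.3, -1.3]
width: 0.0474
finger_force: 30.0
```

```bash
python3 wr.py w16; python3 tilt.py; python3 -c "
from h import *
from bench import manip
st=manip.get_state();print(st['width']);plan(st,[.590,.1992,.146],16.6)"
```

```text
cop [198.  18.] 326 z [22.1 25.8 27.8] [710.4 346. ] [17.1 18.2] 43.1
cop [323. 169.] 1089 z [50.2 58.4 59.4] [618.7 207.5] [12.4 39. ] 17.1
plane [0.0117 0.0191 0.0459] 7943 x range [-0.0323  0.0348] y [-0.0224  0.0235]
front x by depth [(0.048, np.float64(0.0342)), (0.055, np.float64(0.0351)), (0.06, np.float64(0.0354)), (0.065, np.float64(0.0353))]
0.04760815922406442
t 56.25 p [586.2 202.1 181.8] yaw 16.7 offset mm [ 2.8  3.8 35.8] then rot [0.001 0.001 0.002] offset if rotated first [ 2.8  3.8 35.8]
```

>>> step_arm:
  moves:
    - {"offset": [0.0028,0.0036,0],"rot": [0,0,0],"grip": 255}
    - {"offset": [0,0,0.012],"rot": [0,0,0],"grip": 255}
    - {"offset": [0,0,0.012],"rot": [0,0,0],"grip": 255}
    - {"offset": [0,0,0.004],"rot": [0,0,0],"grip": 255}
    - {"offset": [0,0,0],"rot": [0,0,0],"grip": 255}
    - {"offset": [0,0,0],"rot": [0,0,0],"grip": 255}
    - {"offset": [0,0,0],"rot": [0,0,0],"grip": 255}

```text
time: 57.12
ee_pos: [0.5908, 0.1985, 0.1543]
orientation: [0.99, 0.144, -0.0, 0.001]
wrist_force: [0.1, 0.3, -0.7]
width: 0.0479
finger_force: 30.0
```

```bash
python3 wr.py w17; python3 tilt.py; python3 -c "
from h import *
from bench import manip
st=manip.get_state();print(st['width'],st['wrist_force']);plan(st,[.590,.1992,.146],16.6)"
```

```text
cop [179.  15.] 386 z [21.9 26.  28.1] [710. 346.] [16.5 18.7] 38.2
cop [316. 174.] 539 z [45.7 55.8 59.1] [623.4 208.9] [ 3.1 38.6] 16.8
plane [0.0112 0.0189 0.0457] 7963 x range [-0.032   0.0349] y [-0.0221  0.0237]
front x by depth [(0.048, np.float64(0.0344)), (0.055, np.float64(0.0354)), (0.06, np.float64(0.0355)), (0.065, np.float64(0.0355))]
0.04740480555546605 [ 0.28072055 -0.44732572 -0.94852056]
t 57.17 p [590.7 198.5 154.3] yaw 16.6 offset mm [-0.5 -0.9  8.3] then rot [0.001 0.001 0.   ] offset if rotated first [-0.5 -0.8  8.3]
```

Still held. Lowering in small steps until it touches.

>>> step_arm:
  moves:
    - {"offset": [-0.0005,-0.0007,0.004],"rot": [0,0,0],"grip": 255}
    - {"offset": [0,0,0.002],"rot": [0,0,0],"grip": 255}
    - {"offset": [0,0,0],"rot": [0,0,0],"grip": 255}
    - {"offset": [0,0,0],"rot": [0,0,0],"grip": 255}

```text
time: 57.68
ee_pos: [0.5899, 0.1989, 0.1478]
orientation: [0.99, 0.144, -0.001, 0.001]
wrist_force: [-0.0, 0.4, -1.4]
width: 0.0476
finger_force: 30.0
```

>>> step_arm:
  moves:
    - {"offset": [0,0,0.0007],"rot": [0,0,0],"grip": 255}
    - {"offset": [0,0,0],"rot": [0,0,0],"grip": 255}

```text
time: 57.92
ee_pos: [0.5898, 0.1989, 0.1471]
orientation: [0.99, 0.144, -0.001, 0.001]
wrist_force: [-0.5, -0.2, -0.7]
width: 0.0478
finger_force: 30.0
```

>>> step_arm:
  moves:
    - {"offset": [0,0,0.0007],"rot": [0,0,0],"grip": 255}
    - {"offset": [0,0,0],"rot": [0,0,0],"grip": 255}

```text
time: 58.18
ee_pos: [0.5898, 0.1989, 0.1464]
orientation: [0.99, 0.144, -0.001, 0.001]
wrist_force: [0.1, 1.3, -0.6]
width: 0.0475
finger_force: 30.0
```

>>> step_arm:
  moves:
    - {"offset": [0,0,0.0007],"rot": [0,0,0],"grip": 255}
    - {"offset": [0,0,0],"rot": [0,0,0],"grip": 255}

```text
time: 58.42
ee_pos: [0.5898, 0.1989, 0.1456]
orientation: [0.99, 0.144, -0.001, 0.001]
wrist_force: [-0.1, -0.3, -0.6]
width: 0.0478
finger_force: 30.0
```

>>> step_arm:
  moves:
    - {"offset": [0,0,0.0006],"rot": [0,0,0],"grip": 255}
    - {"offset": [0,0,0],"rot": [0,0,0],"grip": 255}

```text
time: 58.68
ee_pos: [0.5899, 0.199, 0.1454]
orientation: [0.99, 0.144, -0.0, 0.001]
wrist_force: [-1.3, -0.1, 2.3]
width: 0.0479
finger_force: 30.0
```

Contact. Releasing gently and withdrawing straight up.

>>> step_arm:
  moves:
    - {"offset": [0,0,0],"rot": [0,0,0],"grip": 80}
    - {"offset": [0,0,0],"rot": [0,0,0],"grip": 40}
    - {"offset": [0,0,0],"rot": [0,0,0],"grip": 20}
    - {"offset": [0,0,0],"rot": [0,0,0],"grip": 10}
    - {"offset": [0,0,-0.02],"rot": [0,0,0],"grip": 0}
    - {"offset": [0,0,-0.04],"rot": [0,0,0],"grip": 0}
    - {"offset": [-0.035,0,-0.03],"rot": [0,0,0],"grip": 0}
    - {"offset": [-0.04,0,0],"rot": [0,0,0],"grip": 0}
    - {"offset": [0,0,0],"rot": [0,0,0],"grip": 0}
    - {"offset": [0,0,0],"rot": [0,0,0],"grip": 0}

```text
time: 59.92
ee_pos: [0.5189, 0.1778, 0.2365]
orientation: [0.99, 0.144, 0.001, 0.001]
wrist_force: [0.9, -0.2, 0.0]
width: 0.0869
finger_force: 0.0
```

```bash
python3 wr.py w18; python3 pl.py .59 .199 .08 .094 .106; python3 -c "
from h import *
from bench import manip
d=np.load('w.npz');W,ok,f=d['W'],d['ok'],d['f']
c=ok&(f[...,0]>1.6*f[...,2]+20)&(np.hypot(W[...,0]-.59,W[...,1]-.199)<.07)
print('copper seen',c.sum())
m=ok&(W[...,2]>.094)&(W[...,2]<.106)&(np.hypot(W[...,0]-.59,W[...,1]-.199)<.05);Q=W[m]
print('tilt',np.linalg.lstsq(np.c_[Q[:,:2],np.ones(len(Q))],Q[:,2],rcond=None)[0])
m=ok&(W[...,2]>.031)&(W[...,2]<.038)&(np.hypot(W[...,0]-.588,W[...,1]-.2)<.068)&(f.max(2)-f.min(2)<45)
print('steel',rect(W,m));st=manip.get_state();print(st['time'],st['width'],st['wrist_force'])
a=cv2.imread('pics/w18.png')[20:220,210:430];cv2.imwrite('pics/crop4.png',cv2.resize(a,None,fx=2.5,fy=2.5))"
```

```text
plaster 5790 0.09961992654106276 (array([590.4, 198.4]), array([70.8, 47.8]), 15.9)
copper seen 2398
tilt [-0.00766196  0.00926833  0.10222156]
steel (array([589.3, 199.2]), array([81.5, 82.6]), 16.5)
59.975 0.08716770931642644 [-0.33817015  0.43828353  0.01080661]
```

View pics/crop4.png

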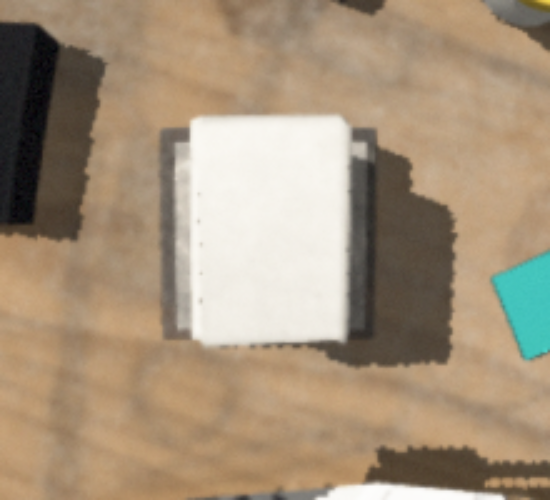

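The plaster stands upright on the pile at (590.4,198.4), against the block's centre at (589.3,199.2). Its top is at 100 mm as expected, and it is square. Handing in.

```bash
python3 -c "
from bench import manip
print(manip.job_done())"
```

```text
the job is handed in; nothing more can be done
None
```

I piled all four copper blanks flush and square on the steel block and stood the plaster block upright on top, within about 1.5 mm of the middle by camera; the job is handed in at about 60 s, but no verdict came back.

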